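# Sand a face and an end of a drawer front

## Task

Lift the wooden drawer front off its hook, keep it upright, and rub one of its broad faces flat along the upright sprung sanding bar in a single stroke, from the bar's left end to its right end as the robot sees it, keeping the bar visibly pressed in (at least 2 mm) but never driven right back to its stop. Then turn it a quarter round about the vertical and give one of its short upright ends the same left-to-right stroke, held square to the bar. Finish with the drawer front standing on its lower long edge inside the low plywood tray, and leave the other things on the bench where they are.

Things in the scene. Friction and masses are not known exactly. Their poses are not given: they have to be found in the camera images.
- drawer_front: Pale wooden board 22 mm thick (x), 140 wide (y), 110 high (z), about 0.2 kg. Origin: centre of its lower edge. Hand slot 60 wide (y), 28 high, from 42 to 70 above the lower edge; above it a solid 40 mm strip. Starts hanging by the slot on the hook, lower edge about 70 mm over the bench; its -x face looks to the robot, its +x face to the hook's upright. Grip it by the strip.
- board_mid (a point): Middle of the drawer front, 55 mm above its lower edge: 11 mm inside each broad face, 70 mm from each short upright end (22 x 110 mm); same axes as the drawer front.
- hook: Fixed steel strap hook. Origin: underside centre of its 90 x 80 x 10 mm foot. An upright 24 mm wide (y), 6 thick rises there; from its top a level strap, 24 wide, 5 thick, runs 83 mm along -x (to the robot), its top 140 mm over the bench; the end is turned up 9 mm above that top.
- hook_seat (a point): Point on top of the hook's level strap where the slot's upper edge rests, 50 mm in front of the upright (along the hook's -x) and 28 mm behind the inside of the upturned end.
- sander: Fixed sanding fixture: plywood base 130 x 290 mm, 14 thick, reaching 55 mm in front (-x) of the origin; an aluminium wall 109 mm high behind carries the sprung bar. Origin: on the bench below the bar. -x is the side the sanding face looks to (the robot); y runs along the bar, +y = its left end as the robot sees it.
- bar (a joint): How far the sanding bar is pressed back along the sander's +x, in m: 0 free, 0.016 at its stop; spring 400 N/m, no preload.
- bar_face (a point): Centre of the bar's upright brown sanding face, which is 260 mm long (y) and 50 mm high (from 60 to 110 mm above the bench) and faces the sander's -x; moves with the bar, axes as the sander's.
- tray: Fixed low open plywood tray, 110 mm (its x) by 180 mm (its y), walls 6 mm thick and 22 mm high, floor about 6 mm above the bench. Origin: underside centre.
- chuck_key: Bystander, to be left alone: steel T-shaped chuck key lying on the bench, 100 mm long, 70 mm crossbar, 14 mm high.
- bowl: Bystander, to be left alone: small dark turned wooden bowl, 104 mm across, 45 mm high.
- glue: Bystander, to be left alone: white glue bottle, 56 mm across, 150 mm high.
- wax: Bystander, to be left alone: amber jar with steel cap, 70 mm across, 60 mm high.
- offcut: Bystander, to be left alone: pale wood offcut, 90 x 50 x 40 mm high.
Not all that is in view belongs to the job. Several things have the shape of the hook; the one meant has the colours described above.

How it is judged:
On the way, in this order (a step that is already met when the one before it is completed fails the run):
1. the drawer front has been lifted off the hook (horizontal distance between drawer_front and hook_seat above 0.07 m), for 0.1 s.
2. a broad face of the drawer front lies flat on the sanding bar and presses it back at least 2 mm, at the bar's left end (value of joint bar above 0.002 m and x of board_mid in the frame of bar_face between -0.017 and -0.005 m and z of board_mid in the frame of bar_face between -0.05 and 0.05 m and angle between the x axis of drawer_front and the x axis of sander, either way round below 0.12 rad and angle between drawer_front's own z axis and vertical below 0.25 rad and y of board_mid in the frame of bar_face above 0.05 m), for 0.05 s.
3. a broad face of the drawer front lies flat on the sanding bar and presses it back at least 2 mm, at mid-bar (value of joint bar above 0.002 m and x of board_mid in the frame of bar_face between -0.017 and -0.005 m and z of board_mid in the frame of bar_face between -0.05 and 0.05 m and angle between the x axis of drawer_front and the x axis of sander, either way round below 0.12 rad and angle between drawer_front's own z axis and vertical below 0.25 rad and y of board_mid in the frame of bar_face between -0.025 and 0.025 m), for 0.05 s.
4. a broad face of the drawer front lies flat on the sanding bar and presses it back at least 2 mm, at the bar's right end (value of joint bar above 0.002 m and x of board_mid in the frame of bar_face between -0.017 and -0.005 m and z of board_mid in the frame of bar_face between -0.05 and 0.05 m and angle between the x axis of drawer_front and the x axis of sander, either way round below 0.12 rad and angle between drawer_front's own z axis and vertical below 0.25 rad and y of board_mid in the frame of bar_face below -0.05 m), for 0.05 s.
5. after a quarter turn, a short end of the drawer front lies flat on the sanding bar and presses it back at least 2 mm, at the bar's left end (value of joint bar above 0.002 m and x of board_mid in the frame of bar_face between -0.076 and -0.064 m and z of board_mid in the frame of bar_face between -0.05 and 0.05 m and angle between the y axis of drawer_front and the x axis of sander, either way round below 0.12 rad and angle between drawer_front's own z axis and vertical below 0.25 rad and y of board_mid in the frame of bar_face above 0.05 m), for 0.05 s.
6. after a quarter turn, a short end of the drawer front lies flat on the sanding bar and presses it back at least 2 mm, at mid-bar (value of joint bar above 0.002 m and x of board_mid in the frame of bar_face between -0.076 and -0.064 m and z of board_mid in the frame of bar_face between -0.05 and 0.05 m and angle between the y axis of drawer_front and the x axis of sander, either way round below 0.12 rad and angle between drawer_front's own z axis and vertical below 0.25 rad and y of board_mid in the frame of bar_face between -0.025 and 0.025 m), for 0.05 s.
7. after a quarter turn, a short end of the drawer front lies flat on the sanding bar and presses it back at least 2 mm, at the bar's right end (value of joint bar above 0.002 m and x of board_mid in the frame of bar_face between -0.076 and -0.064 m and z of board_mid in the frame of bar_face between -0.05 and 0.05 m and angle between the y axis of drawer_front and the x axis of sander, either way round below 0.12 rad and angle between drawer_front's own z axis and vertical below 0.25 rad and y of board_mid in the frame of bar_face below -0.05 m), for 0.05 s.
At the end, for the whole second after the job is handed in: The drawer front stands on its lower long edge inside the tray: its lower edge's centre within the tray's outline and within 14 mm above the tray's underside, upright within 0.15 rad, at rest (below 0.02 m/s) and released (x of drawer_front in the frame of tray between -0.055 and 0.055 m and y of drawer_front in the frame of tray between -0.09 and 0.09 m and z of drawer_front in the frame of tray between 0 and 0.014 m and angle between drawer_front's own z axis and vertical below 0.15 rad and linear speed of drawer_front below 0.02 m/s and contact force between drawer_front and the fingers below 0.05 N); the robot touches nothing.
It fails at once if the sanding bar is driven back to its stop (more than 14.5 mm) (value of joint bar above 0.0145 m).
It fails at once if a bystander is moved more than 30 mm (distance of any of chuck_key, bowl, glue, wax, offcut from where it was at the start of the episode above 0.03 m).
It also fails if it takes over 72 s, if anything falls off the work surface, if the arm or the gripper's body presses on something with over 40 N, if the wrist force passes 120 N, or if a joint passes its speed limit or range.

## Robot

A 6-joint arm with a two-finger parallel gripper is mounted at the origin on the work surface. World frame = base frame: x ahead of the robot, y to its left, z up, the work surface at z = 0. Lengths are in m, angles in rad, forces in N, time in s.
With the tool pointing down it reaches from about 0.35 to 0.725 m from the base axis. Payload 4.3 kg.
Tool frame: the origin (TCP) lies midway between the tips of the shut fingers; the grasp point (between the pads) lies 19 mm behind it; y points along the fingers, z is the direction in which the jaws open and shut, and the axes are right-handed (so a half turn about y gives the same grasp; the last joint's range is limited). The gripper opens to 85 mm and grips with 20 to 120 N. Pads are 22 mm wide; open, the fingers measure 114 mm over their backs; the gripper's body (76 mm by 85 mm) begins 54 mm behind the grasp point. The pads swing forward as they close: fully open they stand 13 mm farther back than shut.
Start: joints at [1.212, 0.377, 0.081, 1.274, 0, 1.46], TCP at [0.142, 0.557, 0.206] pointing down, gripper open.
Joint ranges: [-2.72, 2.72], [-0.84, 1.66], [-1.02, 1.22], [-1.77, 2.12], [-1.37, 1.28], [-3.14, 3.14]. Speed limits (rad/s): [2.57, 2.57, 3.14, 3.14, 3.14, 3.14].

## Interface

Orientations are given as a 3x3 rotation matrix whose columns are the frame's x, y, z axes.
In Python, from cell import telemetry, cams, ticket gives the robot as it stands.
- The arm moves only by the tool play_rows, never from a script. Its argument "series" is a list of rows, each an object with "translation": the shift along the tool's x, y, z in mm, a list of three; "rotation": the turn, a rotation vector about the tool's x, y, z in degrees, a list of three; "gripper": the opening in per cent of the stroke, from 0 (shut) to 100 (fully open). In form: [{"translation": [dx, dy, dz], "rotation": [ax, ay, az], "gripper": gripper}, ...]. A call has 1 to 8 rows; each row is the pose to reach, as a shift and turn from the pose commanded when the call began, along the tool's axes at that moment; what a row does not reach only later rows make up. A row lasts 1/12 s, in which the tool goes at most 41.7 mm and 7.16 degrees, less where a joint would pass 70% of its speed; a pose out of reach is approached as far as the arm can. A call with a gripper value outside its range is refused whole. The fingers move at their own pace and stop on an object; "grip_force" is the grip in N (left out, the last holds). Time passes only in rows, so rows that repeat a pose let the fingers close. It gives the time, the measured TCP pose, the force and the opening at its end, in the units of the state.
- telemetry.state(): the state, without advancing time (a new reading comes with each control period).
- cams.snapshot(name): name is "scene" or "side" or "wrist"; returns a dict with "color" (420x560x3 uint8, red, green, blue), "intrinsics" (3x3 intrinsics, pixels), "R" (3x3) and "t" (3): a world point X has camera coordinates R X + t; the wrist camera has in their place "hand_eye" (4x4, takes a point from camera to tool coordinates, whose origin is the TCP and whose axes are the tool frame's). Camera axes: x right, y down, z forward; pixel columns grow to the right and rows downward; lengths in m; the calibration is good to about 2 mm. A picture is of the moment at which its call begins: read the wrist's pose just before it. There is no depth.
- ticket.job_done(): hands the job in, once; it reports no verdict.
The state is a dict: "t": time; "joint_positions": joint angles; "joint_velocities": joint speeds; "effort": joint torques, N m; "ee_pos": TCP position; "eef_rot": TCP orientation; "ft_force": force on the tool from outside, world axes, zero at the start; "wrist_torque": the same for the moment, N m; "finger_gap": finger opening in m.
Only numpy, scipy, OpenCV 4.12 (cv2) and the standard library are available. Lean on these libraries where they do the work, as an engineer would, in place of code of your own. Each camera call takes 0.05 s, during which the arm holds its last target. There are 200 camera calls.

## Working session

There is one attempt and no reset: what is moved stays moved. The work goes in short steps, Python scripts to look and compute and a tool call to move; the robot and the scene stay as the last step left them, time stands still between calls to the robot, and variables do not carry over. Pictures are saved under pics/ and viewed, about 8 in all and at most 12, crops included, and the job is handed in when it is done.

Besides the shell and the picture viewer there is one more tool, called after ">>>" as a command line: name --argument value ..., lists and objects as JSON in quotes. play_rows: Moves the arm, as the interface text tells. Its arguments: {"type":"object","properties":{"series":{"type":"array"},"grip_force":{"type":"number"}},"required":["series"]}

```bash
ls; mkdir -p pics; cat > h.py <<'E'
import numpy as np, cv2, json
from cell import telemetry, cams, ticket
def snap(name, f=None):
    st=telemetry.state(); s=cams.snapshot(name)
    if name=="wrist":
        T=np.eye(4);T[:3,:3]=st["eef_rot"];T[:3,3]=st["ee_pos"]
        M=T@np.array(s["hand_eye"]); s["Rcw"]=M[:3,:3]; s["c"]=M[:3,3]
    else:
        R=np.array(s["R"]); s["Rcw"]=R.T; s["c"]=-R.T@np.array(s["t"])
    if f: cv2.imwrite("pics/"+f,s["color"][:,:,::-1])
    return s
def ray(s,u,v):
    d=s["Rcw"]@np.linalg.inv(np.array(s["intrinsics"]))@np.array([u,v,1.]); return s["c"],d/np.linalg.norm(d)
def onz(s,u,v,z):
    c,d=ray(s,u,v); return c+d*(z-c[2])/d[2]
def proj(s,X):
    p=np.array(s["intrinsics"])@(s["Rcw"].T@(np.array(X)-s["c"])); return p[:2]/p[2]
def tri(s1,p1,s2,p2):
    c1,d1=ray(s1,*p1);c2,d2=ray(s2,*p2)
    t=np.linalg.lstsq(np.c_[d1,-d2],c2-c1,rcond=None)[0]
    a=c1+t[0]*d1;b=c2+t[1]*d2; return (a+b)/2,np.linalg.norm(a-b)
E
python3 - <<'E'
from h import *
import pickle
d={}
for n in("scene","side"):
    d[n]=snap(n); print(n,d[n]["c"],d[n]["Rcw"][:,2])
    cv2.imwrite(f"pics/{n}0.png",cv2.resize(d[n]["color"][:,:,::-1],(800,600),interpolation=cv2.INTER_CUBIC))
pickle.dump(d,open("d0.pkl","wb"))
st=telemetry.state();print(st)
E
```

```text
pics
scene [1.16262793 0.09057744 1.04119302] [-0.58574724 -0.08214647 -0.80632012]
side [-0.06472106 -0.58877343  0.99416683] [ 0.46665809  0.46890003 -0.74990865]
{'t': 0.1, 'joint_positions': array([ 1.21169918e+00,  3.78026860e-01,  7.97990869e-02,  1.27442015e+00,
       -2.60715303e-05,  1.46044873e+00]), 'joint_velocities': array([ 0.00135623, -0.00220446,  0.00412232,  0.00102268,  0.00141983,
       -0.00110307]), 'effort': array([ 9.12872038e-04, -4.64697003e+01,  2.70581692e+01,  1.20219550e-02,
       -1.82834533e-04,  4.86055143e-07]), 'ee_pos': array([0.14136779, 0.5567035 , 0.20504866]), 'eef_rot': array([[ 9.69220982e-01, -6.26297276e-04,  2.46191582e-01],
       [-2.46192315e-01, -1.74265620e-03,  9.69219432e-01],
       [-1.77992202e-04, -9.99998285e-01, -1.84320853e-03]]), 'ft_force': array([-1.01032896,  0.13512895, -0.67751993]), 'wrist_torque': array([ 0.00867754,  0.00960535, -0.0088091 ]), 'finger_gap': 0.08533180027065791}
```

View pics/scene0.png

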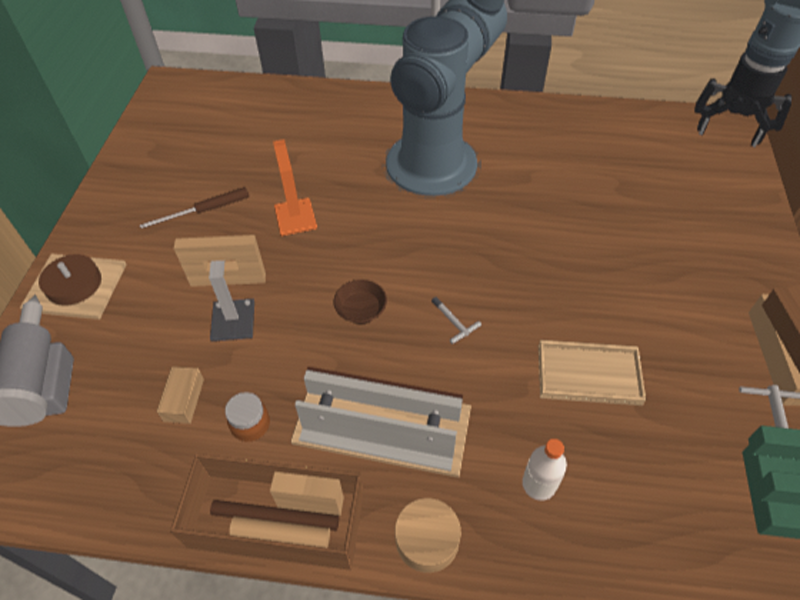

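View pics/side0.png

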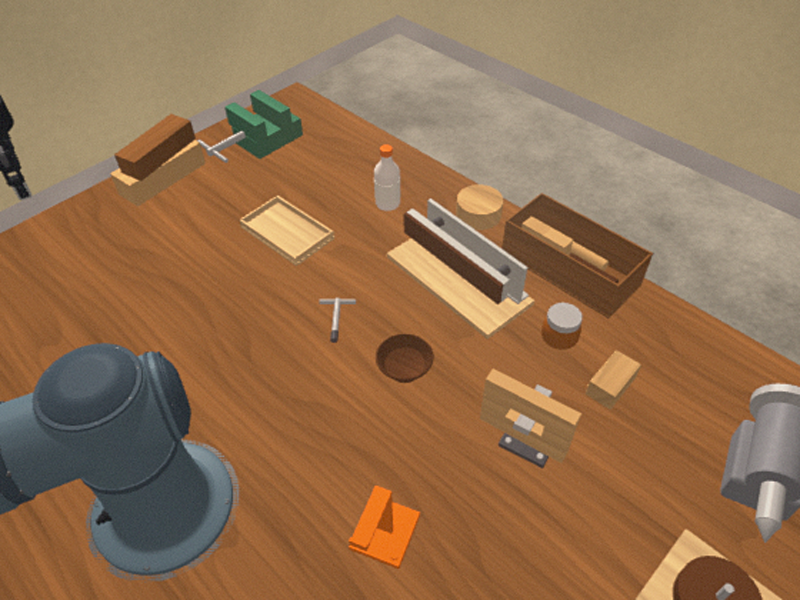

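The scene view shows the board hanging on the grey hook at (220,262), the sander at (380,420), the tray at (592,372), the bowl at (360,300) and the key at (458,320). The orange hook and the coloured items off to the sides are decoys. I'll zoom in on composite crops to get corners.

```bash
python3 - <<'E'
from h import *
import pickle
d=pickle.load(open("d0.pkl","rb"))
def crop(n,x,y,w,h,k):
    im=d[n]["color"][y:y+h,x:x+w,::-1]
    im=cv2.resize(im,(w*k,h*k),interpolation=cv2.INTER_CUBIC)
    for i in range(0,w,10): cv2.line(im,(i*k,0),(i*k,6 if i%50 else 14),(0,255,255),1)
    for i in range(0,h,10): cv2.line(im,(0,i*k),(6 if i%50 else 14,i*k),(0,255,255),1)
    return im
A=np.zeros((600,800,3),np.uint8)
def put(A,im,x,y): A[y:y+im.shape[0],x:x+im.shape[1]]=im
put(A,crop("scene",115,160,80,80,5),0,0)
put(A,crop("side",330,255,80,80,5),400,0)
put(A,crop("scene",370,230,100,50,4),0,400)
put(A,crop("side",160,133,100,50,4),400,400)
cv2.imwrite("pics/c1.png",A)
B=np.zeros((600,800,3),np.uint8)
put(B,crop("scene",200,250,135,85,4),0,0)
put(B,crop("side",265,135,125,100,4),0,0) if 0 else put(B,crop("side",268,138,112,100,3)[:260],0,340)
put(B,crop("side",268,138,65,75,4)[:,:260],540,0)
put(B,crop("side",315,165,65,75,4)[:,:260],540,300)
cv2.imwrite("pics/c2.png",B)
print(d["scene"]["intrinsics"],d["side"]["intrinsics"])
E
```

```text
[[455.43739787   0.         281.46265449]
 [  0.         455.43739787 210.07578887]
 [  0.           0.           1.        ]] [[472.8557374    0.         277.64660332]
 [  0.         472.8557374  210.49241574]
 [  0.           0.           1.        ]]
```

View pics/c1.png

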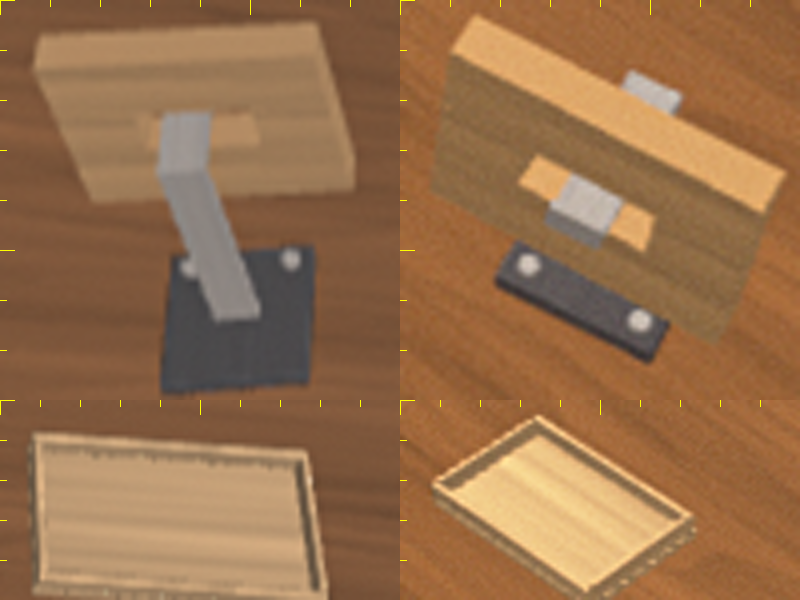

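View pics/c2.png

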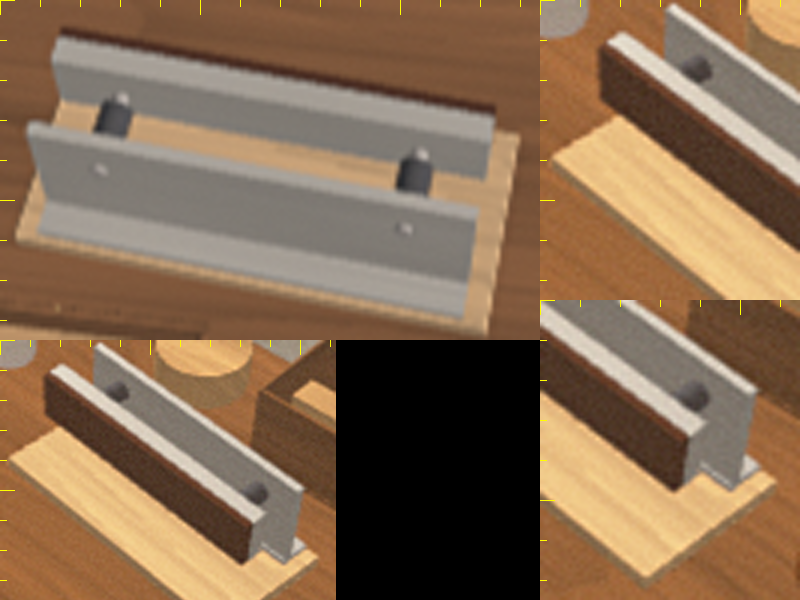

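```bash
python3 - <<'E'
from h import *
import pickle
d=pickle.load(open("d0.pkl","rb"));S,D=d["scene"],d["side"]
a=lambda x,y:(115+x/5-.4,160+y/5-.4); b=lambda x,y:(330+(x-400)/5-.4,255+y/5-.4)
for nm,p,q in [("-x+y",(318,24),(450,52)),("-x-y",(42,36),(765,212)),("+x-y",(35,70),(785,172)),("+x+y",(325,57),(475,15))]:
    print("board",nm,*tri(S,a(*p),D,b(*q)))
# hook foot edges: scene far corners at z=.01
for p in [(172,256),(315,247),(308,384),(162,392)]: print("foot scene z.01",onz(S,*a(*p),.01))
for p in [(520,240),(668,320)]: print("foot side z.01",onz(D,*b(*p),.01))
a=lambda x,y:(370+x/4-.4,230+(y-400)/4-.4); b=lambda x,y:(160+(x-400)/4-.4,133+(y-400)/4-.4)
for p,q in [((33,433),(588,592)),((307,452),(432,485)),((326,592),(535,416)),((36,585),(693,516))]:
    print("tray",onz(S,*a(*p),.022),onz(D,*b(*q),.022))
a=lambda x,y:(200+x/4-.4,250+y/4-.4);b=lambda x,y:(268+(x-540)/4-.4,138+y/4-.4);c=lambda x,y:(315+(x-540)/4-.4,165+(y-300)/4-.4)
for p,q in [((495,106),b(600,45)),((60,29),c(690,437))]: print("bar",*tri(S,a(*p),D,q), onz(S,*a(*p),.11),onz(D,*q,.11))
print("bar bottoms z.06",onz(D,*b(600,97),.06),onz(D,*c(683,490),.06))
print("base",[onz(D,*q,.014) for q in (b(553,158),c(645,580),c(775,481))])
for n,p in [("bowl",(360,285)),("key head",(433,302)),("key end",(480,325)),("key end2",(455,340)),("wax",(245,410))]: print(n,onz(S,p[0]/1.4286,p[1]/1.4286,.045 if n=="bowl" else .06 if n=="wax" else .014))
E
```

```text
board -x+y [ 0.42380816 -0.27709948  0.17756627] 0.0011278167428580422
board -x-y [ 0.44927756 -0.41491247  0.17845487] 0.002834314193719317
board +x-y [ 0.47092286 -0.41059859  0.17783509] 0.0014569723913023323
board +x+y [ 0.44538585 -0.27023391  0.17650327] 0.005715181144778282
foot scene z.01 [ 0.46044584 -0.38433442  0.01      ]
foot scene z.01 [ 0.44469116 -0.30583243  0.01      ]
foot scene z.01 [ 0.5348644  -0.28566332  0.01      ]
foot scene z.01 [ 0.54933897 -0.36268778  0.01      ]
foot side z.01 [ 0.46378694 -0.3059536   0.01      ]
foot side z.01 [ 0.47779599 -0.38105196  0.01      ]
tray [0.48236274 0.25189562 0.022     ] [0.48060291 0.24990691 0.022     ]
tray [0.47574005 0.43013379 0.022     ] [0.47293404 0.42686985 0.022     ]
tray [0.57897263 0.43303338 0.022     ] [0.57973936 0.43343755 0.022     ]
tray [0.59587287 0.25398936 0.022     ] [0.58788722 0.25469151 0.022     ]
bar [0.66066801 0.11491052 0.11035093] 0.0008115192596509121 [0.66073175 0.11457751 0.11      ] [0.66085592 0.11561879 0.11      ]
bar [ 0.64247136 -0.14476315  0.11143912] 0.0030058676133750194 [ 0.640896   -0.14383105  0.11      ] [ 0.64429053 -0.1453933   0.11      ]
bar bottoms z.06 [0.66100073 0.11612577 0.06      ] [ 0.64397835 -0.14647842  0.06      ]
base [array([0.62538329, 0.13027416, 0.014     ]), array([ 0.59957956, -0.15591614,  0.014     ]), array([ 0.72900585, -0.165344  ,  0.014     ])]
bowl [ 0.4126964 -0.0962933  0.045    ]
key head [0.41376953 0.04642277 0.014     ]
key end [0.45700551 0.14044726 0.014     ]
key end2 [0.49648839 0.09593537 0.014     ]
wax [ 0.70661299 -0.24097511  0.06      ]
```

```bash
cat >> h.py <<'E'
from scipy.spatial.transform import Rotation as Ro
def Rt(yaw):  # tool down, tool z (jaws) at world yaw deg
    z=np.array([np.cos(np.radians(yaw)),np.sin(np.radians(yaw)),0]);y=np.array([0,0,-1.]);return np.c_[np.cross(y,z),y,z]
def plan(wps,p=None,R=None):
    st=telemetry.state()
    if p is None: p,R=np.array(st["ee_pos"]),np.array(st["eef_rot"])
    for (x,y,z,yaw) in wps:
        q=np.array([x,y,z]);Rn=Rt(yaw)
        print((x,y,z,yaw),"t",np.round(R.T@(q-p)*1000,1),"rot",np.round(Ro.from_matrix(R.T@Rn).as_rotvec(degrees=True),1),"rows %.1f %.1f"%(np.linalg.norm(q-p)/.0417,np.degrees(Ro.from_matrix(R.T@Rn).magnitude())/7.16))
        p,R=q,Rn
def show():
    st=telemetry.state();R=np.array(st["eef_rot"]);print("t%.2f"%st["t"],"p",np.round(st["ee_pos"],4),"yaw %.2f"%np.degrees(np.arctan2(R[1,2],R[0,2])),"down",np.round(R[:,1],3),"F",np.round(st["ft_force"],2),"gap %.4f"%st["finger_gap"],"j",np.round(st["joint_positions"],2))
E
python3 - <<'E'
from h import *
plan([(.34,.42,.27,75.7),(.5,.15,.28,40),(.5,-.12,.28,10.5),(.447,-.343,.27,10.5)])
E
```

```text
(0.34, 0.42, 0.27, 75.7) t [226.2 -64.8 -83.7] rot [ 0.1  0.  -0. ] rows 6.0 0.0
(0.5, 0.15, 0.28, 40) t [ 221.7  -10.  -222.1] rot [ 0.  35.7  0. ] rows 7.5 5.0
(0.5, -0.12, 0.28, 10.5) t [ 206.8    0.  -173.6] rot [ 0.  29.5  0. ] rows 6.5 4.1
(0.447, -0.343, 0.27, 10.5) t [209.6  10.  -92.8] rot [0. 0. 0.] rows 5.5 0.0
```

>>> play_rows --series '[{"translation": [226, -65, -84], "rotation": [0, 0, 0], "gripper": 100}, {"translation": [226, -65, -84], "rotation": [0, 0, 0], "gripper": 100}, {"translation": [226, -65, -84], "rotation": [0, 0, 0], "gripper": 100}, {"translation": [226, -65, -84], "rotation": [0, 0, 0], "gripper": 100}, {"translation": [226, -65, -84], "rotation": [0, 0, 0], "gripper": 100}, {"translation": [226, -65, -84], "rotation": [0, 0, 0], "gripper": 100}, {"translation": [226, -65, -84], "rotation": [0, 0, 0], "gripper": 100}, {"translation": [226, -65, -84], "rotation": [0, 0, 0], "gripper": 100}]'

```text
t: 0.77
ee_pos: [0.3417, 0.4193, 0.2711]
eef_rot: [[0.968, 0.0, 0.25], [-0.25, 0.001, 0.968], [0.0, -1.0, 0.001]]
ft_force: [-0.3, -0.2, -0.4]
finger_gap: 0.0854
```

>>> play_rows --series '[{"translation": [222, -10, -222], "rotation": [0, 35.7, 0], "gripper": 100}, {"translation": [222, -10, -222], "rotation": [0, 35.7, 0], "gripper": 100}, {"translation": [222, -10, -222], "rotation": [0, 35.7, 0], "gripper": 100}, {"translation": [222, -10, -222], "rotation": [0, 35.7, 0], "gripper": 100}, {"translation": [222, -10, -222], "rotation": [0, 35.7, 0], "gripper": 100}, {"translation": [222, -10, -222], "rotation": [0, 35.7, 0], "gripper": 100}, {"translation": [222, -10, -222], "rotation": [0, 35.7, 0], "gripper": 100}, {"translation": [222, -10, -222], "rotation": [0, 35.7, 0], "gripper": 100}]'

```text
t: 1.43
ee_pos: [0.5011, 0.1483, 0.2801]
eef_rot: [[0.643, -0.001, 0.766], [-0.766, -0.001, 0.643], [0.0, -1.0, -0.001]]
ft_force: [0.1, -0.1, 0.4]
finger_gap: 0.0855
```

>>> play_rows --series '[{"translation": [207, 0, -174], "rotation": [0, 29.5, 0], "gripper": 100}, {"translation": [207, 0, -174], "rotation": [0, 29.5, 0], "gripper": 100}, {"translation": [207, 0, -174], "rotation": [0, 29.5, 0], "gripper": 100}, {"translation": [207, 0, -174], "rotation": [0, 29.5, 0], "gripper": 100}, {"translation": [207, 0, -174], "rotation": [0, 29.5, 0], "gripper": 100}, {"translation": [207, 0, -174], "rotation": [0, 29.5, 0], "gripper": 100}, {"translation": [207, 0, -174], "rotation": [0, 29.5, 0], "gripper": 100}, {"translation": [207, 0, -174], "rotation": [0, 29.5, 0], "gripper": 100}]'

```text
t: 2.1
ee_pos: [0.5001, -0.1224, 0.2797]
eef_rot: [[0.18, -0.002, 0.984], [-0.984, -0.0, 0.18], [-0.0, -1.0, -0.002]]
ft_force: [0.1, -0.5, -1.0]
finger_gap: 0.0854
```

>>> play_rows --series '[{"translation": [210, 10, -93], "rotation": [0, 0, 0], "gripper": 100}, {"translation": [210, 10, -93], "rotation": [0, 0, 0], "gripper": 100}, {"translation": [210, 10, -93], "rotation": [0, 0, 0], "gripper": 100}, {"translation": [210, 10, -93], "rotation": [0, 0, 0], "gripper": 100}, {"translation": [210, 10, -93], "rotation": [0, 0, 0], "gripper": 100}, {"translation": [210, 10, -93], "rotation": [0, 0, 0], "gripper": 100}, {"translation": [210, 10, -93], "rotation": [0, 0, 0], "gripper": 100}, {"translation": [210, 10, -93], "rotation": [0, 0, 0], "gripper": 100}]'

```text
t: 2.77
ee_pos: [0.4478, -0.3422, 0.2698]
eef_rot: [[0.183, -0.001, 0.983], [-0.983, 0.002, 0.183], [-0.003, -1.0, -0.0]]
ft_force: [0.2, 0.0, -1.2]
finger_gap: 0.0855
```

```bash
python3 - <<'E'
from h import *
show(); s=snap("wrist","w1.png"); show()
for X in [(.4238,-.277,.18),(.4493,-.415,.18),(.4709,-.4106,.18),(.4454,-.2702,.18)]: print(proj(s,X))
E
```

```text
t2.77 p [ 0.4478 -0.3422  0.2698] yaw 10.56 down [-0.001  0.002 -1.   ] F [ 0.23  0.05 -1.18] gap 0.0855 j [-0.77  0.35  0.21  1.43  0.    0.62]
t2.82 p [ 0.448  -0.3415  0.2702] yaw 10.64 down [-0.001  0.002 -1.   ] F [-0.08  0.13  0.65] gap 0.0852 j [-0.76  0.35  0.21  1.43  0.    0.62]
[269.27646425 123.45644614]
[270.77876027 279.51924433]
[294.41382097 279.19276706]
[297.03268916 119.98241184]
```

View pics/w1.png

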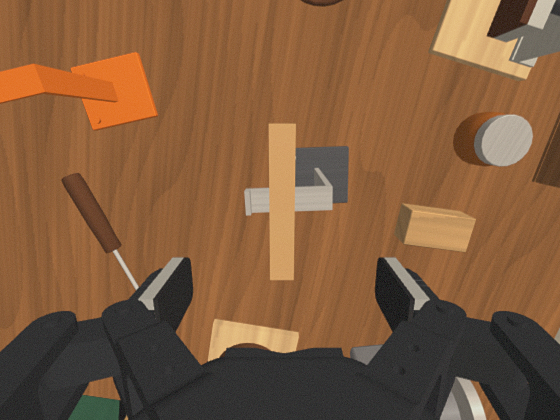

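The wrist view shows the board edge-on (columns 269–296, rows 124–280), centred between the fingers and aligned with them. It agrees with the triangulation. I'll descend and grip.

>>> play_rows --series '[{"translation": [1.4, 40, -0.8], "rotation": [0, 0, 0], "gripper": 100}, {"translation": [1.4, 75, -0.8], "rotation": [0, 0, 0], "gripper": 100}, {"translation": [1.4, 100, -0.8], "rotation": [0, 0, 0], "gripper": 100}, {"translation": [1.4, 118, -0.8], "rotation": [0, 0, 0], "gripper": 100}, {"translation": [1.4, 118, -0.8], "rotation": [0, 0, 0], "gripper": 100}]'

```text
t: 3.23
ee_pos: [0.4454, -0.3399, 0.1486]
eef_rot: [[0.186, -0.006, 0.982], [-0.982, 0.007, 0.186], [-0.007, -1.0, -0.004]]
ft_force: [-1.0, 0.7, -1.1]
finger_gap: 0.0854
```

>>> play_rows --grip_force 90 --series '[{"translation": [0, 0, 0], "rotation": [0, 0, 0], "gripper": 60}, {"translation": [0, 0, 0], "rotation": [0, 0, 0], "gripper": 40}, {"translation": [0, 0, 0], "rotation": [0, 0, 0], "gripper": 20}, {"translation": [0, 0, 0], "rotation": [0, 0, 0], "gripper": 0}, {"translation": [0, 0, 0], "rotation": [0, 0, 0], "gripper": 0}, {"translation": [0, 0, 0], "rotation": [0, 0, 0], "gripper": 0}, {"translation": [0, 0, 0], "rotation": [0, 0, 0], "gripper": 0}, {"translation": [0, 0, 0], "rotation": [0, 0, 0], "gripper": 0}]'

```text
t: 3.9
ee_pos: [0.4473, -0.3468, 0.1563]
eef_rot: [[0.182, 0.002, 0.983], [-0.983, -0.005, 0.182], [0.005, -1.0, 0.001]]
ft_force: [-5.5, 0.5, 14.6]
finger_gap: 0.0002
```

```bash
python3 - <<'E'
from h import *
show()
E
```

```text
t3.90 p [ 0.4473 -0.3468  0.1563] yaw 10.51 down [ 0.002 -0.005 -1.   ] F [-5.54  0.5  14.58] gap 0.0002 j [-0.77  0.37 -0.06  1.14 -0.    0.62]
```

```bash
python3 - <<'E'
from h import *
s=snap("side"); w=snap("wrist"); 
A=np.zeros((600,800,3),np.uint8)
A[:400,:400]=cv2.resize(s["color"][210:310,310:410,::-1],(400,400),interpolation=cv2.INTER_CUBIC)
A[:300,400:]=cv2.resize(w["color"][:,:,::-1],(400,300))
g=snap("scene");A[300:,400:]=cv2.resize(g["color"][130:205,100:200,::-1],(400,300),interpolation=cv2.INTER_CUBIC)
cv2.imwrite("pics/e1.png",A);show()
E
```

```text
t4.05 p [ 0.447  -0.3468  0.1562] yaw 10.50 down [ 0.002 -0.005 -1.   ] F [-6.08  0.62 14.81] gap 0.0003 j [-0.77  0.37 -0.06  1.14 -0.    0.62]
```

View pics/e1.png

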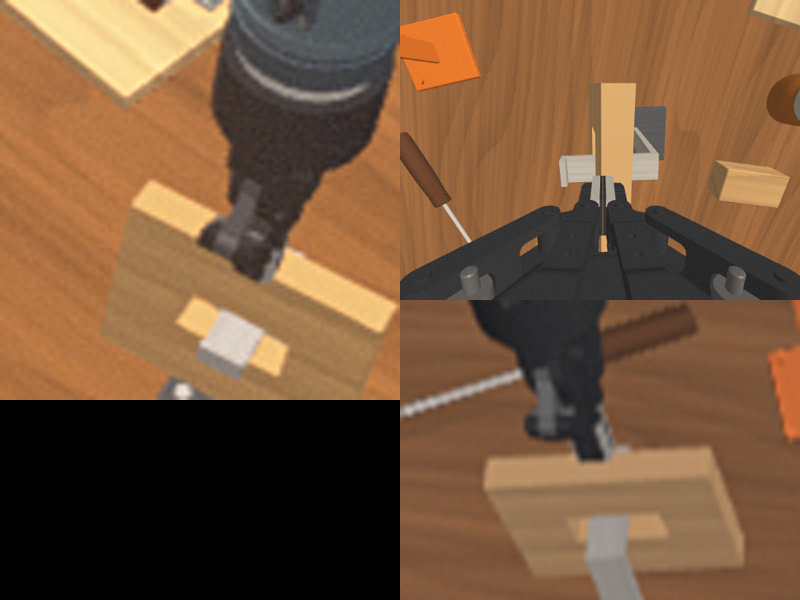

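The composite shows the fingers shut at the -x side or top of the board, with the board still on the hook and slightly displaced. I'll triangulate its new top edge.

```bash
python3 - <<'E'
from h import *
import pickle
d=pickle.load(open("d0.pkl","rb"));S,D=d["scene"],d["side"]
a=lambda x,y:(100+(x-400)/4-.4,130+(y-300)/4-.4); b=lambda x,y:(310+x/4-.4,210+y/4-.4)
for nm,p,q in [("-x+y",(712,447),(133,205)),("-x-y",(488,459),(382,332)),("+x-y",(488,489),(397,301)),("+x+y",(718,477),(150,180))]:
    print("board",nm,*tri(S,a(*p),D,b(*q)))
print("tip px side", [ (round((u-310+.4)*4),round((v-210+.4)*4)) for u,v in [proj(D,(.447,-.3468,.1563)),proj(D,(.447,-.3468,.18))]])
print("tip px scene", [ (round((u-100+.4)*4+400),round((v-130+.4)*4+300)) for u,v in [proj(S,(.447,-.3468,.1563)),proj(S,(.447,-.3468,.18))]])
E
```

```text
board -x+y [ 0.43403591 -0.27601545  0.18129655] 0.002764924885897209
board -x-y [ 0.45979991 -0.41369139  0.18089349] 0.0018153077216141432
board +x-y [ 0.48166867 -0.40769882  0.1779836 ] 0.003032008721274988
board +x+y [ 0.4549711  -0.26909096  0.17668232] 0.005980453962446592
tip px side [(248, 295), (255, 270)]
tip px scene [(605, 479), (596, 454)]
```

```bash
python3 - <<'E'
from h import *
w=snap("wrist");g=snap("scene");s=snap("side")
A=np.zeros((600,800,3),np.uint8)
A[:,:400]=cv2.resize(w["color"][150:390,200:360,::-1],(400,600),interpolation=cv2.INTER_CUBIC)
A[:300,400:]=cv2.resize(s["color"][245:290,350:410,::-1],(400,300),interpolation=cv2.INTER_CUBIC)
A[300:,400:]=cv2.resize(g["color"][140:185,120:180,::-1],(400,300),interpolation=cv2.INTER_CUBIC)
cv2.imwrite("pics/e2.png",A)
print(proj(w,(.447,-.3468,.1563)),proj(w,(.447,-.28,.18)),proj(w,(.447,-.28,.16)))
E
```

```text
[283.39965126 244.20776568] [310.11064331 130.61810177] [306.91304388 129.39944573]
```

View pics/e2.png

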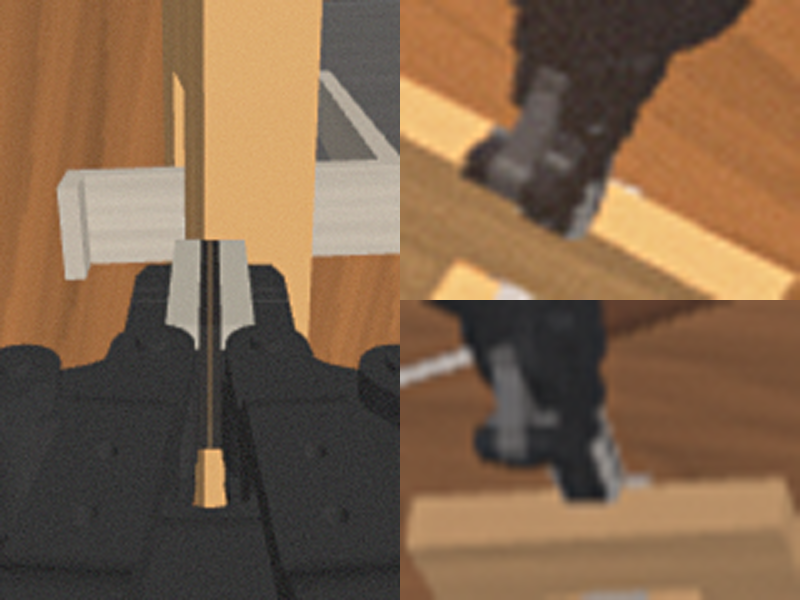

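```bash
python3 - <<'E'
from h import *
import pickle
d=pickle.load(open("d0.pkl","rb"));S,D=d["scene"],d["side"]
w=snap("wrist");show();print(np.round(w["hand_eye"],3),w["intrinsics"][0][0])
for z in (.146,.156,.166,.178,.19): print(z,proj(w,(.447,-.3468,z)),proj(D,(.447,-.3468,z)),proj(S,(.447,-.3468,z)))
print("seen side (376.2,280.2) scene (147.7,170)",tri(S,(147.7,170),D,(376.2,280.2)))
print("board edge",[proj(w,X) for X in [(.447,-.345,.181),(.4347,-.276,.181),(.456,-.27,.178)]])
E
```

```text
t4.25 p [ 0.447  -0.3468  0.1562] yaw 10.49 down [ 0.002 -0.005 -1.   ] F [-5.09  0.19 14.32] gap 0.0005 j [-0.77  0.37 -0.06  1.14 -0.    0.62]
[[-0.001  0.963  0.269 -0.069]
 [ 0.001 -0.269  0.963 -0.169]
 [ 1.     0.001 -0.     0.   ]
 [ 0.     0.     0.     1.   ]] 308.1607666220133
0.146 [283.484309   237.87127584] [371.03827635 286.05523875] [151.76138865 176.96931407]
0.156 [283.4827995  244.07651801] [371.6889059  283.44426507] [150.82964467 174.43656625]
0.166 [283.48112147 250.97451487] [372.34956129 280.79305771] [149.88495636 171.86863202]
0.178 [283.47884281 260.34161464] [373.15591121 277.55717878] [148.73386086 168.73962378]
0.19 [283.47621166 271.15773092] [373.97745255 274.26033681] [147.56324999 165.55756713]
seen side (376.2,280.2) scene (147.7,170) (array([ 0.448229  , -0.35217693,  0.17319481]), np.float64(0.0035368201072409873))
board edge [array([284.12260862, 259.73304997]), array([285.37658588, 116.54472246]), array([333.68265722, 112.04076217])]
```

>>> play_rows --series '[{"translation": [0, -30, 0], "rotation": [0, 0, 0], "gripper": 0}, {"translation": [0, -60, 0], "rotation": [0, 0, 0], "gripper": 0}, {"translation": [0, -90, 0], "rotation": [0, 0, 0], "gripper": 0}, {"translation": [0, -110, 0], "rotation": [0, 0, 0], "gripper": 0}, {"translation": [0, -110, 0], "rotation": [0, 0, 0], "gripper": 0}, {"translation": [0, -110, 0], "rotation": [0, 0, 0], "gripper": 0}, {"translation": [0, -110, 0], "rotation": [0, 0, 0], "gripper": 0}, {"translation": [0, -110, 0], "rotation": [0, 0, 0], "gripper": 0}]'

```text
t: 4.92
ee_pos: [0.4463, -0.3445, 0.2614]
eef_rot: [[0.183, -0.002, 0.983], [-0.983, 0.002, 0.183], [-0.002, -1.0, -0.001]]
ft_force: [-0.5, -0.0, -0.2]
finger_gap: -0.0
```

```bash
python3 - <<'E'
from h import *
show();w=snap("wrist")
K=np.array(w["intrinsics"]);H=np.array(w["hand_eye"])
def pt(X): 
    c=H[:3,:3].T@(np.array(X)-H[:3,3]); p=K@c; return np.round(p[:2]/p[2],1)
print("pad near edge rows for y=0,-10,-20,-30mm:",[pt((-.011,-k/1000,0)) for k in (0,10,20,30)])
A=np.zeros((420,760,3),np.uint8);A[:,:560]=w["color"][:,:,::-1]
A[:400,560:]=cv2.resize(w["color"][210:310,260:310,::-1],(200,400),interpolation=cv2.INTER_CUBIC)
cv2.imwrite("pics/e3.png",A)
E
```

```text
t4.92 p [ 0.4463 -0.3445  0.2614] yaw 10.53 down [-0.002  0.002 -1.   ] F [-0.5  -0.02 -0.2 ] gap -0.0000 j [-0.77  0.35  0.19  1.41  0.    0.62]
pad near edge rows for y=0,-10,-20,-30mm: [array([283.4, 226.5]), array([283.4, 232.5]), array([283.4, 239.1]), array([283.3, 246.7])]
```

View pics/e3.png

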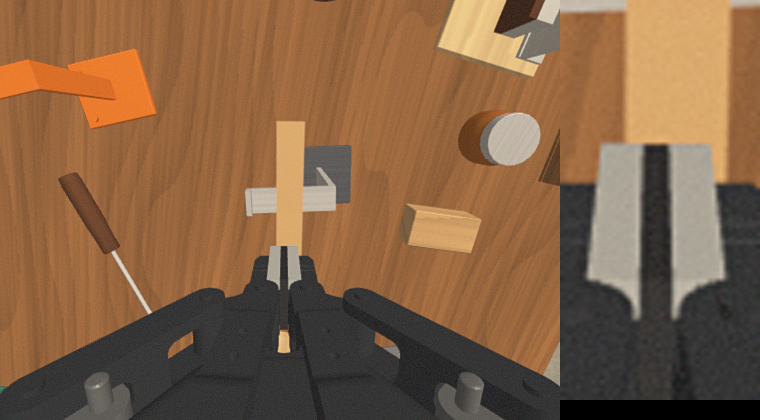

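The shut pad tips show at row 246 even in free air. That puts the real tips about 23–28 mm behind the nominal TCP, so I gripped too high and the fingers closed on top of the edge. The board now sits about 5.5 mm further along +tool z. I'll retry lower.

>>> play_rows --series '[{"translation": [0, 0, 5.5], "rotation": [0, 0, 0], "gripper": 100}, {"translation": [0, 0, 5.5], "rotation": [0, 0, 0], "gripper": 100}, {"translation": [0, 0, 5.5], "rotation": [0, 0, 0], "gripper": 100}, {"translation": [0, 0, 5.5], "rotation": [0, 0, 0], "gripper": 100}, {"translation": [0, 0, 5.5], "rotation": [0, 0, 0], "gripper": 100}, {"translation": [0, 0, 5.5], "rotation": [0, 0, 0], "gripper": 100}, {"translation": [0, 0, 5.5], "rotation": [0, 0, 0], "gripper": 100}, {"translation": [0, 0, 5.5], "rotation": [0, 0, 0], "gripper": 100}]'

```text
t: 5.63
ee_pos: [0.4523, -0.344, 0.2629]
eef_rot: [[0.183, 0.0, 0.983], [-0.983, 0.0, 0.183], [-0.0, -1.0, 0.0]]
ft_force: [-0.3, 0.3, 0.5]
finger_gap: 0.0851
```

```bash
python3 - <<'E'
from h import *
show();w=snap("wrist");im=w["color"]
hsv=cv2.cvtColor(im,cv2.COLOR_RGB2HSV)
sub=im[100:300,240:340].astype(int)
# board top: bright pale
for r in (130,150,170,220,240,260,270,275,280,285):
    row=im[r,240:340].astype(int); m=np.where((row[:,0]>195)&(row[:,0]-row[:,2]>60))[0]
    print(r,(240+m.min(),240+m.max(),len(m)) if len(m) else None)
col=im[:,290].astype(int);m=np.where((col[:,0]>195)&(col[:,0]-col[:,2]>60))[0];print("col290 rows",m.min(),m.max())
print("TCPproj z.18",proj(w,np.r_[telemetry.state()["ee_pos"][:2],.18]))
E
```

```text
t5.63 p [ 0.4523 -0.344   0.2629] yaw 10.54 down [ 0.  0. -1.] F [-0.26  0.27  0.49] gap 0.0851 j [-0.76  0.36  0.2   1.41  0.    0.62]
130 (np.int64(270), np.int64(296), 27)
150 (np.int64(270), np.int64(296), 27)
170 (np.int64(270), np.int64(295), 26)
220 (np.int64(270), np.int64(294), 25)
240 (np.int64(271), np.int64(294), 24)
260 (np.int64(270), np.int64(294), 25)
270 (np.int64(270), np.int64(294), 25)
275 (np.int64(270), np.int64(294), 25)
280 (np.int64(271), np.int64(293), 23)
285 None
col290 rows 121 351
TCPproj z.18 [283.53993663 206.95918618]
```

>>> play_rows --series '[{"translation": [-2, 40, -0.5], "rotation": [0, 0, 0], "gripper": 100}, {"translation": [-2, 75, -0.5], "rotation": [0, 0, 0], "gripper": 100}, {"translation": [-2, 100, -0.5], "rotation": [0, 0, 0], "gripper": 100}, {"translation": [-2, 120, -0.5], "rotation": [0, 0, 0], "gripper": 100}, {"translation": [-2, 131, -0.5], "rotation": [0, 0, 0], "gripper": 100}, {"translation": [-2, 131, -0.5], "rotation": [0, 0, 0], "gripper": 100}, {"translation": [-2, 131, -0.5], "rotation": [0, 0, 0], "gripper": 100}]'

```text
t: 6.27
ee_pos: [0.451, -0.3417, 0.1315]
eef_rot: [[0.183, -0.001, 0.983], [-0.983, 0.001, 0.183], [-0.001, -1.0, -0.001]]
ft_force: [0.5, -0.3, -0.4]
finger_gap: 0.0852
```

>>> play_rows --grip_force 40 --series '[{"translation": [0, 0, 0], "rotation": [0, 0, 0], "gripper": 60}, {"translation": [0, 0, 0], "rotation": [0, 0, 0], "gripper": 50}, {"translation": [0, 0, 0], "rotation": [0, 0, 0], "gripper": 40}, {"translation": [0, 0, 0], "rotation": [0, 0, 0], "gripper": 40}]'

```text
t: 6.6
ee_pos: [0.452, -0.3427, 0.1329]
eef_rot: [[0.183, 0.001, 0.983], [-0.983, -0.001, 0.183], [0.001, -1.0, 0.001]]
ft_force: [0.5, -0.1, -0.2]
finger_gap: 0.0388
```

>>> play_rows --grip_force 40 --series '[{"translation": [0, 0, 0], "rotation": [0, 0, 0], "gripper": 30}, {"translation": [0, 0, 0], "rotation": [0, 0, 0], "gripper": 10}, {"translation": [0, 0, 0], "rotation": [0, 0, 0], "gripper": 0}, {"translation": [0, 0, 0], "rotation": [0, 0, 0], "gripper": 0}, {"translation": [0, 0, 0], "rotation": [0, 0, 0], "gripper": 0}]'

```text
t: 7.02
ee_pos: [0.4516, -0.3424, 0.1325]
eef_rot: [[0.183, 0.001, 0.983], [-0.983, -0.001, 0.183], [0.001, -1.0, 0.0]]
ft_force: [-1.8, 0.3, 6.3]
finger_gap: 0.0213
```

>>> play_rows --grip_force 90 --series '[{"translation": [0, 0, 0], "rotation": [0, 0, 0], "gripper": 0}, {"translation": [0, 0, 0], "rotation": [0, 0, 0], "gripper": 0}, {"translation": [0, -5, 0], "rotation": [0, 0, 0], "gripper": 0}, {"translation": [0, -10, 0], "rotation": [0, 0, 0], "gripper": 0}, {"translation": [0, -16, 0], "rotation": [0, 0, 0], "gripper": 0}, {"translation": [0, -16, 0], "rotation": [0, 0, 0], "gripper": 0}]'

```text
t: 7.52
ee_pos: [0.4519, -0.3424, 0.1489]
eef_rot: [[0.183, 0.001, 0.983], [-0.983, -0.001, 0.183], [0.001, -1.0, 0.001]]
ft_force: [0.3, 0.2, -2.1]
finger_gap: 0.02
```

```bash
python3 - <<'E'
from h import *
show();w=snap("wrist");g=snap("scene");s=snap("side")
A=np.zeros((600,800,3),np.uint8)
A[:,:400]=cv2.resize(w["color"][90:330,200:360,::-1],(400,600),interpolation=cv2.INTER_CUBIC)
A[:300,400:]=cv2.resize(s["color"][230:320,310:430,::-1],(400,300),interpolation=cv2.INTER_CUBIC)
A[300:,400:]=cv2.resize(g["color"][130:205,100:200,::-1],(400,300),interpolation=cv2.INTER_CUBIC)
cv2.imwrite("pics/e4.png",A)
E
```

```text
t7.52 p [ 0.4519 -0.3424  0.1489] yaw 10.55 down [ 0.001 -0.001 -1.   ] F [ 0.33  0.23 -2.06] gap 0.0200 j [-0.76  0.38 -0.06  1.13  0.    0.63]
```

View pics/e4.png

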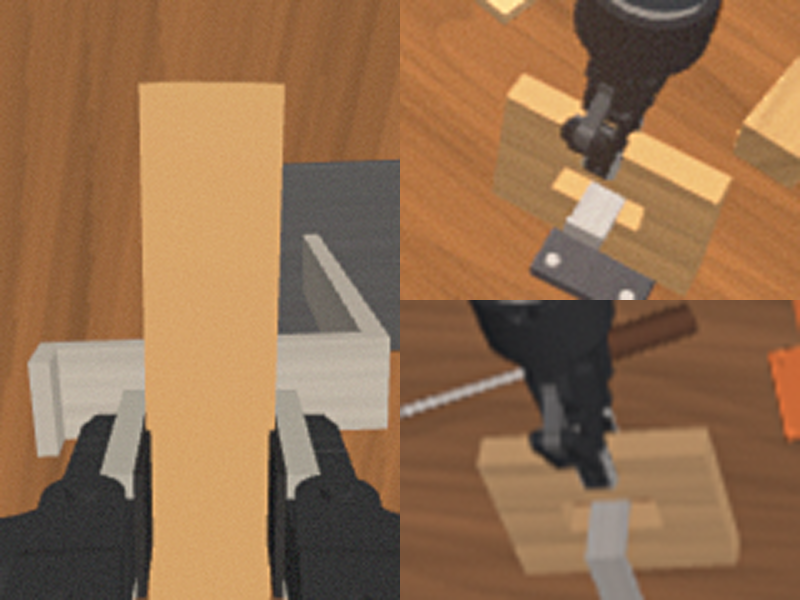

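The board is held squarely, the gap is 20 mm, it carries its 2.1 N weight and it's free of the strap. Now I'll take it off the hook and over to the sander.

>>> play_rows --series '[{"translation": [0, 0, -20], "rotation": [0, 0, 0], "gripper": 0}, {"translation": [0, 0, -45], "rotation": [0, 0, 0], "gripper": 0}, {"translation": [0, 0, -70], "rotation": [0, 0, 0], "gripper": 0}, {"translation": [0, 0, -72], "rotation": [0, 0, 0], "gripper": 0}, {"translation": [0, -25, -72], "rotation": [0, 0, 0], "gripper": 0}, {"translation": [0, -50, -72], "rotation": [0, 0, 0], "gripper": 0}, {"translation": [0, -65, -72], "rotation": [0, 0, 0], "gripper": 0}, {"translation": [0, -65, -72], "rotation": [0, 0, 0], "gripper": 0}]'

```text
t: 8.33
ee_pos: [0.3823, -0.357, 0.2163]
eef_rot: [[0.183, 0.004, 0.983], [-0.983, -0.005, 0.183], [0.005, -1.0, 0.003]]
ft_force: [0.3, -0.3, -2.3]
finger_gap: 0.0202
```

```bash
cat >> h.py <<'E'
BC=np.array([.6516,-.0149]);BY=-4.2
def bar(x,y,z,yaw,off=0): # board centre at x,y in bar frame
    c,s=np.cos(np.radians(BY)),np.sin(np.radians(BY)); p=BC+x*np.array([c,s])+y*np.array([-s,c]); return (round(p[0],4),round(p[1],4),z,yaw)
E
python3 - <<'E'
from h import *
show(); plan([(.48,-.15,.213,BY),bar(-.05,.08,.21,BY),bar(-.05,.08,.13,BY)])
E
```

```text
t8.33 p [ 0.3823 -0.357   0.2163] yaw 10.54 down [ 0.004 -0.005 -1.   ] F [ 0.33 -0.32 -2.3 ] gap 0.0202 j [-0.87  0.26 -0.05  1.25  0.    0.51]
(0.48, -0.15, 0.213, -4.2) t [-185.7    2.7  133.9] rot [-0.2 14.7  0.3] rows 5.5 2.1
(np.float64(0.6076), np.float64(0.0685), 0.21, -4.2) t [-227.3    3.   111.3] rot [0. 0. 0.] rows 6.1 0.0
(np.float64(0.6076), np.float64(0.0685), 0.13, -4.2) t [ 0. 80.  0.] rot [0. 0. 0.] rows 1.9 0.0
```

>>> play_rows --series '[{"translation": [-25, 0, 18], "rotation": [0, 2, 0], "gripper": 0}, {"translation": [-55, 1, 40], "rotation": [0, 4, 0], "gripper": 0}, {"translation": [-85, 1, 62], "rotation": [0, 7, 0], "gripper": 0}, {"translation": [-115, 2, 83], "rotation": [0, 9.5, 0], "gripper": 0}, {"translation": [-145, 2, 105], "rotation": [0, 12, 0], "gripper": 0}, {"translation": [-170, 2.7, 123], "rotation": [0, 14.7, 0], "gripper": 0}, {"translation": [-186, 2.7, 134], "rotation": [0, 14.7, 0], "gripper": 0}, {"translation": [-186, 2.7, 134], "rotation": [0, 14.7, 0], "gripper": 0}]'

```text
t: 9.0
ee_pos: [0.4791, -0.1438, 0.2086]
eef_rot: [[-0.067, -0.001, 0.998], [-0.998, 0.003, -0.067], [-0.003, -1.0, -0.001]]
ft_force: [0.4, -0.0, -1.5]
finger_gap: 0.0204
```

>>> play_rows --series '[{"translation": [-30, 0, 15], "rotation": [0, 0, 0], "gripper": 0}, {"translation": [-65, 1, 32], "rotation": [0, 0, 0], "gripper": 0}, {"translation": [-100, 1, 49], "rotation": [0, 0, 0], "gripper": 0}, {"translation": [-135, 2, 66], "rotation": [0, 0, 0], "gripper": 0}, {"translation": [-170, 2, 83], "rotation": [0, 0, 0], "gripper": 0}, {"translation": [-205, 3, 100], "rotation": [0, 0, 0], "gripper": 0}, {"translation": [-227, 3, 111], "rotation": [0, 0, 0], "gripper": 0}, {"translation": [-227, 3, 111], "rotation": [0, 0, 0], "gripper": 0}]'

```text
t: 9.67
ee_pos: [0.6071, 0.0747, 0.2049]
eef_rot: [[-0.067, -0.001, 0.998], [-0.998, 0.002, -0.067], [-0.002, -1.0, -0.001]]
ft_force: [0.1, 0.4, -1.4]
finger_gap: 0.0204
```

>>> play_rows --series '[{"translation": [0, 30, 0], "rotation": [0, 0, 0], "gripper": 0}, {"translation": [0, 60, 0], "rotation": [0, 0, 0], "gripper": 0}, {"translation": [0, 80, 0], "rotation": [0, 0, 0], "gripper": 0}, {"translation": [0, 80, 0], "rotation": [0, 0, 0], "gripper": 0}, {"translation": [0, 80, 0], "rotation": [0, 0, 0], "gripper": 0}]'

```text
t: 10.08
ee_pos: [0.6034, 0.0696, 0.1253]
eef_rot: [[-0.073, -0.005, 0.997], [-0.997, -0.0, -0.073], [0.001, -1.0, -0.005]]
ft_force: [0.4, 0.1, -1.6]
finger_gap: 0.0206
```

```bash
python3 - <<'E'
from h import *
show(); plan([bar(-.02,.08,.13,BY),bar(-.011,.08,.13,BY)])
w=snap("wrist");g=snap("scene");s=snap("side")
A=np.zeros((600,800,3),np.uint8)
A[:300,:400]=cv2.resize(w["color"][:,:,::-1],(400,300),interpolation=cv2.INTER_AREA)
A[:300,400:]=cv2.resize(s["color"][120:240,240:400,::-1],(400,300),interpolation=cv2.INTER_CUBIC)
A[300:,:400]=cv2.resize(g["color"][225:345,195:355,::-1],(400,300),interpolation=cv2.INTER_CUBIC)
A[300:,400:]=cv2.resize(w["color"][30:240,210:490,::-1],(400,300),interpolation=cv2.INTER_CUBIC)
cv2.imwrite("pics/e5.png",A)
E
```

```text
t10.08 p [0.6034 0.0696 0.1253] yaw -4.20 down [-0.005 -0.    -1.   ] F [ 0.37  0.06 -1.58] gap 0.0206 j [ 0.01  0.48  0.03  1.12 -0.    1.65]
(np.float64(0.6375), np.float64(0.0663), 0.13, -4.2) t [ 0.8 -4.9 34.2] rot [0.3 0.  0. ] rows 0.8 0.0
(np.float64(0.6465), np.float64(0.0657), 0.13, -4.2) t [-0.1  0.   9. ] rot [0. 0. 0.] rows 0.2 0.0
```

View pics/e5.png

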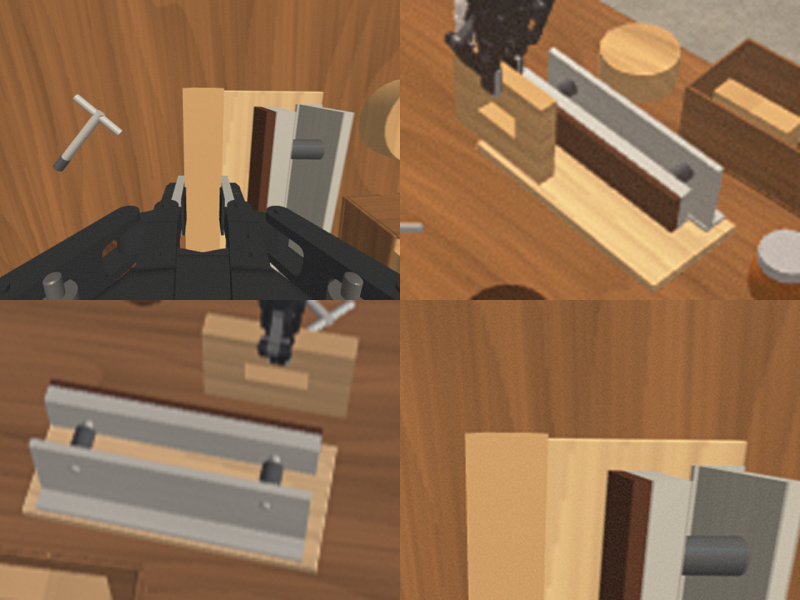

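Wrist view: the board is held at columns 182–223 of the left tile, roughly parallel to the bar's top face edge (lower-right tile, column ≈632). I'll compute the gap from this close view.

```bash
python3 - <<'E'
from h import *
show();w=snap("wrist")
f=lambda x,y:(210+(x-400)/1.4286-.3,30+(y-300)/1.4286-.3)
R=np.array(telemetry.state()["eef_rot"]);p=np.array(telemetry.state()["ee_pos"])
def rel(q,z): 
    X=onz(w,*q,z); return X.round(4),((X-p)@R*1000).round(1)
# auto: reddish strip edges by row
im=w["color"].astype(int)
for r in (160,180,200,220,238): print(r,[(c,tuple(im[r,c])) for c in range(346,388,3)] if r in(180,) else "")
for q in [(632,473),(630,598)]: print("face top edge",rel(f(*q),.11))
for q in [(548,434),(546,598),(465,434)]: print("board top edges",rel(f(*q),p[2]+.047))
E
```

```text
t10.23 p [0.6069 0.07   0.129 ] yaw -4.18 down [ 0.003 -0.    -1.   ] F [ 0.93 -0.26 -2.38] gap 0.0202 j [ 0.01  0.48  0.03  1.12 -0.    1.65]
160 
180 [(346, (np.int64(88), np.int64(66), np.int64(48))), (349, (np.int64(51), np.int64(29), np.int64(23))), (352, (np.int64(58), np.int64(39), np.int64(33))), (355, (np.int64(58), np.int64(39), np.int64(24))), (358, (np.int64(56), np.int64(38), np.int64(25))), (361, (np.int64(53), np.int64(32), np.int64(20))), (364, (np.int64(93), np.int64(56), np.int64(40))), (367, (np.int64(90), np.int64(53), np.int64(35))), (370, (np.int64(93), np.int64(58), np.int64(39))), (373, (np.int64(96), np.int64(61), np.int64(43))), (376, (np.int64(193), np.int64(185), np.int64(167))), (379, (np.int64(194), np.int64(184), np.int64(166))), (382, (np.int64(188), np.int64(179), np.int64(159))), (385, (np.int64(189), np.int64(180), np.int64(161)))]
200 
220 
238 
face top edge (array([0.6639, 0.1187, 0.11  ]), array([-52.5,  19.5,  53. ]))
face top edge (array([0.6632, 0.0622, 0.11  ]), array([ 3.8, 19.5, 56.5]))
board top edges (array([0.6229, 0.1378, 0.1763]), array([-68.7, -46.9,  11. ]))
board top edges (array([0.6202, 0.0911, 0.1763]), array([-21.9, -46.9,  11.7]))
board top edges (array([0.6008, 0.1394, 0.1763]), array([-68.7, -47. , -11.2]))
```

```bash
python3 - <<'E'
from h import *
show();st=telemetry.state();R=np.array(st["eef_rot"]);p=np.array(st["ee_pos"])
w=snap("wrist");im=cv2.GaussianBlur(w["color"],(3,3),0).astype(int)
P=[]
for r in range(160,240,6):
    row=im[r,:,0]; a=next(c for c in range(335,400) if row[c+1]>150 and row[c]<=150)  # end of brown strip
    e=[c for c in range(a-16,a) if row[c]<75<=row[c+1]]
    b=max(e) if e else None
    if b:
        X=((onz(w,b+.5,r,.11)-p)@R*1000); P.append(X); print(r,b,a,X.round(1),((onz(w,a+.5,r,.11)-p)@R*1000)[2].round(1))
P=np.array(P);k=np.polyfit(P[:,0],P[:,2],1);print("fit slope deg",np.degrees(np.arctan(k[0])),"z at x=0",k[1]);show()
E
```

```text
t10.28 p [0.6071 0.0701 0.1293] yaw -4.18 down [ 0.004  0.    -1.   ] F [-0.42  0.12 -1.68] gap 0.0200 j [0.01 0.48 0.03 1.12 0.   1.65]
160 363 376 [-47.1  19.5  48.5] 56.4
166 363 376 [-43.5  19.5  48.8] 56.7
172 362 375 [-39.8  19.5  48.4] 56.4
178 362 375 [-36.   19.5  48.7] 56.7
184 361 374 [-32.3  19.5  48.3] 56.4
190 361 374 [-28.4  19.5  48.6] 56.7
196 360 373 [-24.6  19.5  48.2] 56.4
202 360 373 [-20.7  19.5  48.5] 56.7
208 359 372 [-16.8  19.4  48.1] 56.4
214 359 371 [-12.8  19.4  48.4] 56.0
220 358 371 [-8.8 19.4 48. ] 56.4
226 358 370 [-4.7 19.4 48.3] 56.0
232 357 370 [-0.6 19.4 47.9] 56.3
238 357 369 [ 3.6 19.4 48.2] 56.0
fit slope deg -0.6659662105403312 z at x=0 48.07545153178571
t10.33 p [0.6071 0.0702 0.1292] yaw -4.17 down [ 0.004  0.    -1.   ] F [-0.17  0.05 -2.71] gap 0.0205 j [0.01 0.48 0.03 1.12 0.   1.66]
```

>>> play_rows --series '[{"translation": [0, 0, 15], "rotation": [0, 0.5, 0], "gripper": 0}, {"translation": [0, 0, 28], "rotation": [0, 0.5, 0], "gripper": 0}, {"translation": [0, 0, 36], "rotation": [0, 0.5, 0], "gripper": 0}, {"translation": [0, 0, 40], "rotation": [0, 0.5, 0], "gripper": 0}, {"translation": [0, 0, 43], "rotation": [0, 0.5, 0], "gripper": 0}, {"translation": [0, 0, 45], "rotation": [0, 0.5, 0], "gripper": 0}, {"translation": [0, 0, 45], "rotation": [0, 0.5, 0], "gripper": 0}, {"translation": [0, 0, 45], "rotation": [0, 0.5, 0], "gripper": 0}]'

```text
t: 11.0
ee_pos: [0.6498, 0.0673, 0.1273]
eef_rot: [[-0.081, -0.001, 0.997], [-0.997, 0.0, -0.081], [-0.0, -1.0, -0.001]]
ft_force: [-3.0, -0.1, -1.9]
finger_gap: 0.0204
```

```bash
cat >> h.py <<'E'
def barx():
    show();st=telemetry.state();R=np.array(st["eef_rot"]);p=np.array(st["ee_pos"])
    w=snap("wrist");im=cv2.GaussianBlur(w["color"],(3,3),0).astype(int)
    return w,im,R,p
E
python3 - <<'E'
from h import *
for i in range(6): 
    s=snap("wrist"); st=telemetry.state(); print(np.round(st["ft_force"],2),np.round(st["ee_pos"],4))
g=snap("scene","sc1.png")
# bar vs wall in wrist: print row 190 red channel
im=s["color"].astype(int);print([tuple(im[200,c]) for c in range(296,345,3)])
E
```

```text
[-2.03 -0.39 -0.61] [0.6498 0.0673 0.1273]
[-2.02  0.51 -0.84] [0.6498 0.0673 0.1273]
[-1.97 -0.93 -1.28] [0.6498 0.0673 0.1273]
[-2.92  0.1  -0.98] [0.6499 0.0673 0.1273]
[-2.09 -0.56 -0.79] [0.65   0.0673 0.1273]
[-1.46  0.5  -1.21] [0.6501 0.0673 0.1272]
[(np.int64(206), np.int64(157), np.int64(102)), (np.int64(203), np.int64(156), np.int64(101)), (np.int64(208), np.int64(160), np.int64(102)), (np.int64(206), np.int64(156), np.int64(101)), (np.int64(207), np.int64(160), np.int64(104)), (np.int64(157), np.int64(115), np.int64(75)), (np.int64(170), np.int64(155), np.int64(139)), (np.int64(195), np.int64(182), np.int64(165)), (np.int64(192), np.int64(183), np.int64(163)), (np.int64(195), np.int64(184), np.int64(168)), (np.int64(195), np.int64(185), np.int64(168)), (np.int64(198), np.int64(187), np.int64(169)), (np.int64(190), np.int64(185), np.int64(163)), (np.int64(195), np.int64(186), np.int64(167)), (np.int64(197), np.int64(187), np.int64(168)), (np.int64(97), np.int64(94), np.int64(93)), (np.int64(99), np.int64(96), np.int64(93))]
```

Contact gives about 2.2 N, or about 5.7 mm pressed. That agrees with the 6 mm predicted from the travel. Now the stroke.

>>> play_rows --series '[{"translation": [5, 0, 1], "rotation": [0, 0, 0], "gripper": 0}, {"translation": [15, 0, 1], "rotation": [0, 0, 0], "gripper": 0}, {"translation": [26, 0, 1], "rotation": [0, 0, 0], "gripper": 0}, {"translation": [37, 0, 1], "rotation": [0, 0, 0], "gripper": 0}, {"translation": [48, 0, 1], "rotation": [0, 0, 0], "gripper": 0}, {"translation": [59, 0, 1], "rotation": [0, 0, 0], "gripper": 0}, {"translation": [70, 0, 1], "rotation": [0, 0, 0], "gripper": 0}, {"translation": [80, 0, 1], "rotation": [0, 0, 0], "gripper": 0}]'

```text
t: 12.02
ee_pos: [0.6446, -0.0142, 0.1271]
eef_rot: [[-0.082, -0.0, 0.997], [-0.997, -0.0, -0.082], [0.0, -1.0, -0.0]]
ft_force: [-1.7, 2.0, -2.8]
finger_gap: 0.0203
```

```bash
python3 - <<'E'
from h import *
F=[]
for i in range(4): snap("wrist"); F.append(telemetry.state()["ft_force"])
print(np.mean(F,0));show()
E
```

```text
[-2.79997327 -1.40881264 -2.05413557]
t12.22 p [ 0.6448 -0.0143  0.1272] yaw -4.73 down [-0.    -0.002 -1.   ] F [-3.16 -0.52 -2.71] gap 0.0204 j [-0.12  0.55  0.15  1.17 -0.    1.53]
```

>>> play_rows --series '[{"translation": [8, 0, 0], "rotation": [0, 0, 0], "gripper": 0}, {"translation": [19, 0, 0], "rotation": [0, 0, 0], "gripper": 0}, {"translation": [30, 0, 0], "rotation": [0, 0, 0], "gripper": 0}, {"translation": [41, 0, 0], "rotation": [0, 0, 0], "gripper": 0}, {"translation": [52, 0, 0], "rotation": [0, 0, 0], "gripper": 0}, {"translation": [63, 0, 0], "rotation": [0, 0, 0], "gripper": 0}, {"translation": [74, 0, 0], "rotation": [0, 0, 0], "gripper": 0}, {"translation": [82, 0, 0], "rotation": [0, 0, 0], "gripper": 0}]'

```text
t: 12.88
ee_pos: [0.638, -0.096, 0.1271]
eef_rot: [[-0.082, -0.0, 0.997], [-0.997, -0.0, -0.082], [0.0, -1.0, -0.0]]
ft_force: [-1.5, 3.6, -3.1]
finger_gap: 0.0199
```

```bash
python3 - <<'E'
from h import *
F=[]
for i in range(6): snap("wrist"); F.append(telemetry.state()["ft_force"])
print(np.mean(F,0));show()
E
```

```text
[-3.29291049 -1.49175397 -1.92542484]
t13.18 p [ 0.6383 -0.0949  0.1273] yaw -4.67 down [ 0.    -0.001 -1.   ] F [-3.4  -1.3  -2.18] gap 0.0201 j [-0.25  0.55  0.15  1.17 -0.    1.41]
```

```bash
sed -i 's/^BC=.*/BC=np.array([.6485,-.0149]);BY=-5.0/' h.py; python3 - <<'E'
from h import *
plan([bar(-.115,-.08,.129,-4.7),bar(-.115,0,.129,40),bar(-.115,.08,.129,85),bar(-.085,.08,.129,85)])
E
```

```text
(np.float64(0.527), np.float64(-0.0846), 0.129, -4.7) t [  -1.2   -1.7 -111.8] rot [-0.   0.   0.1] rows 2.7 0.0
(np.float64(0.5339), np.float64(-0.0049), 0.129, 40) t [-80.    0.    0.3] rot [  0.  -44.7   0. ] rows 1.9 6.2
(np.float64(0.5409), np.float64(0.0748), 0.129, 85) t [-56.6   0.   56.6] rot [  0. -45.   0.] rows 1.9 6.3
(np.float64(0.5708), np.float64(0.0722), 0.129, 85) t [30.  0.  0.] rot [0. 0. 0.] rows 0.7 0.0
```

>>> play_rows --series '[{"translation": [0, 0, -15], "rotation": [0, 0, 0], "gripper": 0}, {"translation": [0, 0, -40], "rotation": [0, 0, 0], "gripper": 0}, {"translation": [-1, -1, -70], "rotation": [0, 0, 0], "gripper": 0}, {"translation": [-1, -2, -95], "rotation": [0, 0, 0], "gripper": 0}, {"translation": [-1, -2, -112], "rotation": [0, 0, 0], "gripper": 0}, {"translation": [-1, -2, -112], "rotation": [0, 0, 0], "gripper": 0}]'

```text
t: 13.68
ee_pos: [0.5244, -0.0829, 0.1297]
eef_rot: [[-0.081, -0.0, 0.997], [-0.997, 0.001, -0.081], [-0.001, -1.0, -0.0]]
ft_force: [0.1, -0.1, -2.3]
finger_gap: 0.0203
```

>>> play_rows --series '[{"translation": [-8, 0, 0], "rotation": [0, -4, 0], "gripper": 0}, {"translation": [-20, 0, 0], "rotation": [0, -10, 0], "gripper": 0}, {"translation": [-32, 0, 0], "rotation": [0, -17, 0], "gripper": 0}, {"translation": [-45, 0, 0], "rotation": [0, -24, 0], "gripper": 0}, {"translation": [-57, 0, 0], "rotation": [0, -31, 0], "gripper": 0}, {"translation": [-70, 0, 0], "rotation": [0, -38, 0], "gripper": 0}, {"translation": [-80, 0, 0], "rotation": [0, -44.7, 0], "gripper": 0}, {"translation": [-80, 0, 0], "rotation": [0, -44.7, 0], "gripper": 0}]'

```text
t: 14.35
ee_pos: [0.5354, -0.0023, 0.1299]
eef_rot: [[0.647, 0.004, 0.762], [-0.762, 0.001, 0.647], [0.001, -1.0, 0.004]]
ft_force: [0.2, -0.3, -2.2]
finger_gap: 0.0201
```

>>> play_rows --series '[{"translation": [-6, 0, 6], "rotation": [0, -4, 0], "gripper": 0}, {"translation": [-14, 0, 14], "rotation": [0, -10, 0], "gripper": 0}, {"translation": [-22, 0, 22], "rotation": [0, -17, 0], "gripper": 0}, {"translation": [-31, 0, 31], "rotation": [0, -24, 0], "gripper": 0}, {"translation": [-40, 0, 40], "rotation": [0, -31, 0], "gripper": 0}, {"translation": [-49, 0, 49], "rotation": [0, -38, 0], "gripper": 0}, {"translation": [-56.6, 0, 56.6], "rotation": [0, -45, 0], "gripper": 0}, {"translation": [-56.6, 0, 56.6], "rotation": [0, -45, 0], "gripper": 0}]'

```text
t: 15.02
ee_pos: [0.5417, 0.0769, 0.1297]
eef_rot: [[0.996, 0.003, 0.085], [-0.085, 0.001, 0.996], [0.003, -1.0, 0.002]]
ft_force: [-0.2, -0.4, -3.1]
finger_gap: 0.0203
```

```bash
python3 - <<'E'
from h import *
F=[]
for i in range(4): w=snap("wrist"); F.append(telemetry.state()["ft_force"])
print(np.mean(F,0));show(); plan([bar(-.0713,.08,.129,85)])
g=snap("scene");s=snap("side")
A=np.zeros((600,800,3),np.uint8)
A[:300,:400]=cv2.resize(w["color"][:,:,::-1],(400,300),interpolation=cv2.INTER_AREA)
A[:300,400:]=cv2.resize(s["color"][120:240,240:400,::-1],(400,300),interpolation=cv2.INTER_CUBIC)
A[300:,:400]=cv2.resize(g["color"][225:345,195:355,::-1],(400,300),interpolation=cv2.INTER_CUBIC)
A[300:,400:]=cv2.resize(w["color"][0:180,160:400,::-1],(400,300),interpolation=cv2.INTER_CUBIC)
cv2.imwrite("pics/e6.png",A)
E
```

```text
[ 0.13227522  0.01955106 -2.13899411]
t15.22 p [0.5406 0.0746 0.1294] yaw 84.83 down [ 0.001 -0.    -1.   ] F [ 0.63  0.51 -2.09] gap 0.0201 j [ 0.02  0.35 -0.16  1.06 -0.    0.11]
(np.float64(0.5844), np.float64(0.071), 0.129, 85) t [43.9  0.4  0.4] rot [ 0.  -0.2  0. ] rows 1.1 0.0
```

View pics/e6.png

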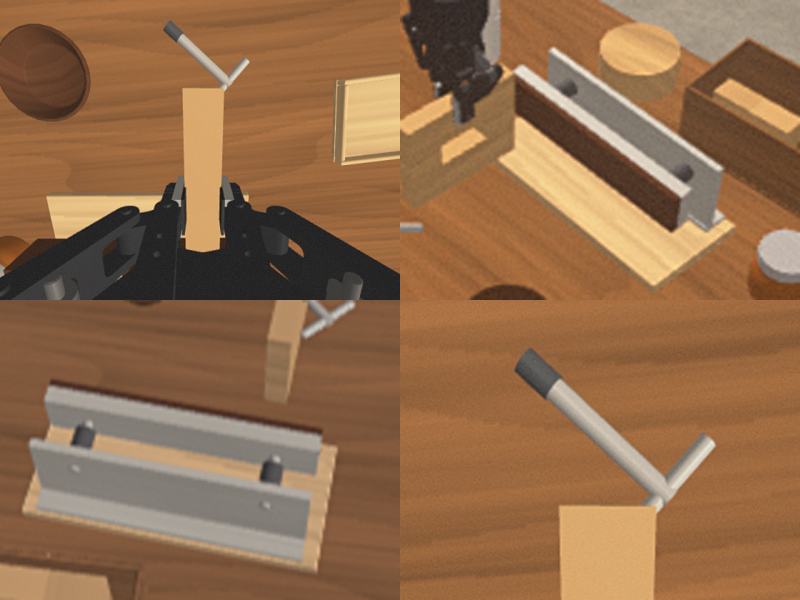

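The board has turned a quarter and is upright, with its short end facing the bar's left end. I'll approach and feel for contact.

>>> play_rows --series '[{"translation": [15, 0, 0], "rotation": [0, -0.2, 0], "gripper": 0}, {"translation": [30, 0, 0], "rotation": [0, -0.2, 0], "gripper": 0}, {"translation": [40, 0, 0], "rotation": [0, -0.2, 0], "gripper": 0}, {"translation": [44, 0, 0], "rotation": [0, -0.2, 0], "gripper": 0}, {"translation": [47, 0, 0], "rotation": [0, -0.2, 0], "gripper": 0}, {"translation": [49, 0, 0], "rotation": [0, -0.2, 0], "gripper": 0}, {"translation": [49, 0, 0], "rotation": [0, -0.2, 0], "gripper": 0}, {"translation": [49, 0, 0], "rotation": [0, -0.2, 0], "gripper": 0}]'

```text
t: 15.98
ee_pos: [0.5879, 0.0707, 0.1289]
eef_rot: [[0.997, -0.002, 0.083], [-0.083, -0.0, 0.997], [-0.001, -1.0, -0.001]]
ft_force: [-1.0, -1.4, -2.6]
finger_gap: 0.0199
```

```bash
python3 - <<'E'
from h import *
F=[]
for i in range(8): snap("wrist"); F.append(telemetry.state()["ft_force"])
print(np.mean(F,0));show(); plan([bar(-.0713,.08,.129,85)])
E
```

```text
[-2.11032356 -1.28993088 -2.6989525 ]
t16.38 p [0.5885 0.071  0.129 ] yaw 85.24 down [-0.001 -0.    -1.   ] F [-2.3  -0.94 -3.03] gap 0.0202 j [ 0.01  0.44 -0.02  1.11 -0.    0.1 ]
(np.float64(0.5844), np.float64(0.071), 0.129, 85) t [-4.1  0.  -0.3] rot [ 0.   0.2 -0. ] rows 0.1 0.0
```

>>> play_rows --series '[{"translation": [2, 0, 0], "rotation": [0, 0, 0], "gripper": 0}, {"translation": [2, 0, -8], "rotation": [0, 0, 0], "gripper": 0}, {"translation": [2, 0, -19], "rotation": [0, 0, 0], "gripper": 0}, {"translation": [2, 0, -31], "rotation": [0, 0, 0], "gripper": 0}, {"translation": [2, 0, -43], "rotation": [0, 0, 0], "gripper": 0}, {"translation": [2, 0, -55], "rotation": [0, 0, 0], "gripper": 0}, {"translation": [2, 0, -67], "rotation": [0, 0, 0], "gripper": 0}, {"translation": [2, 0, -78], "rotation": [0, 0, 0], "gripper": 0}]'

```text
t: 17.05
ee_pos: [0.5841, -0.0085, 0.1292]
eef_rot: [[0.996, -0.0, 0.084], [-0.084, 0.0, 0.996], [-0.0, -1.0, 0.0]]
ft_force: [-3.1, 2.6, -3.3]
finger_gap: 0.0202
```

```bash
python3 - <<'E'
from h import *
F=[]
for i in range(6): w=snap("wrist"); F.append(telemetry.state()["ft_force"])
print(np.mean(F,0));show(); plan([bar(-.0713,0,.129,85)])
im=w["color"].astype(int)
for r in (128,150,180,220): 
    m=np.where((im[r,230:340,0]>185)&(im[r,230:340,0]-im[r,230:340,2]>60))[0]; print(r,230+m.min(),230+m.max())
E
```

```text
[-3.153498   -1.29073139 -2.28441031]
t17.35 p [ 0.5844 -0.0075  0.1292] yaw 85.21 down [-0.    -0.001 -1.   ] F [-3.87 -1.61 -2.69] gap 0.0203 j [-0.12  0.43 -0.04  1.1  -0.   -0.04]
(np.float64(0.5775), np.float64(-0.0087), 0.129, 85) t [-6.8  0.2 -1.8] rot [ 0.1  0.2 -0. ] rows 0.2 0.0
128 256 313
150 256 312
180 257 311
220 258 310
```

Force is about 3.2 N, so about 8 mm pressed, and the board is still square (symmetric about columns 284–285). I'll finish the stroke.

>>> play_rows --series '[{"translation": [-0.5, 0, -8], "rotation": [0, 0, 0], "gripper": 0}, {"translation": [-0.5, 0, -19], "rotation": [0, 0, 0], "gripper": 0}, {"translation": [-0.5, 0, -31], "rotation": [0, 0, 0], "gripper": 0}, {"translation": [-0.5, 0, -43], "rotation": [0, 0, 0], "gripper": 0}, {"translation": [-0.5, 0, -55], "rotation": [0, 0, 0], "gripper": 0}, {"translation": [-0.5, 0, -67], "rotation": [0, 0, 0], "gripper": 0}, {"translation": [-0.5, 0, -78], "rotation": [0, 0, 0], "gripper": 0}, {"translation": [-0.5, 0, -82], "rotation": [0, 0, 0], "gripper": 0}]'

```text
t: 18.02
ee_pos: [0.5769, -0.0908, 0.1292]
eef_rot: [[0.996, -0.0, 0.085], [-0.085, -0.001, 0.996], [-0.0, -1.0, -0.001]]
ft_force: [-2.2, 2.3, -2.3]
finger_gap: 0.0202
```

```bash
python3 - <<'E'
from h import *
F=[]
for i in range(6): w=snap("wrist"); F.append(telemetry.state()["ft_force"])
print(np.mean(F,0));show(); plan([bar(-.0713,-.08,.129,85)])
tx,ty=.532,.342
plan([bar(-.125,-.08,.20,85),(.53,.05,.20,85),(.52,.25,.20,40),(tx,ty,.20,2),(tx,ty,.09,2)])
E
```

```text
[-3.08784583 -1.42771355 -2.69535985]
t18.32 p [ 0.5772 -0.089   0.1293] yaw 85.23 down [-0.    -0.001 -1.   ] F [-2.92 -2.42 -2.56] gap 0.0201 j [-0.26  0.43 -0.05  1.1  -0.   -0.18]
(np.float64(0.5705), np.float64(-0.0884), 0.129, 85) t [-6.7  0.3  0.1] rot [0.1 0.2 0. ] rows 0.2 0.0
(np.float64(0.517), np.float64(-0.0837), 0.2, 85) t [-60.4 -70.7   0.2] rot [0.1 0.2 0. ] rows 2.2 0.0
(0.53, 0.05, 0.2, 85) t [  1.3   0.  134.3] rot [0. 0. 0.] rows 3.2 0.0
(0.52, 0.25, 0.2, 40) t [-27.4   0.  198.4] rot [ 0. 45.  0.] rows 4.8 6.3
(0.532, 0.342, 0.2, 2) t [-62.8   0.   68.3] rot [ 0. 38.  0.] rows 2.2 5.3
(0.532, 0.342, 0.09, 2) t [  0. 110.   0.] rot [0. 0. 0.] rows 2.6 0.0
```

>>> play_rows --series '[{"translation": [-15, 0, 0], "rotation": [0, 0, 0], "gripper": 0}, {"translation": [-35, 0, 0], "rotation": [0, 0, 0], "gripper": 0}, {"translation": [-55, -10, 0], "rotation": [0, 0, 0], "gripper": 0}, {"translation": [-60, -35, 0], "rotation": [0, 0, 0], "gripper": 0}, {"translation": [-60, -60, 0], "rotation": [0, 0, 0], "gripper": 0}, {"translation": [-60, -71, 0], "rotation": [0, 0, 0], "gripper": 0}, {"translation": [-60, -71, 0], "rotation": [0, 0, 0], "gripper": 0}]'

```text
t: 18.9
ee_pos: [0.5211, -0.0837, 0.2043]
eef_rot: [[0.997, 0.01, 0.082], [-0.082, -0.002, 0.997], [0.01, -1.0, -0.001]]
ft_force: [0.5, 0.8, -1.3]
finger_gap: 0.0204
```

>>> play_rows --series '[{"translation": [0, 0, 15], "rotation": [0, 0, 0], "gripper": 0}, {"translation": [0, 0, 38], "rotation": [0, 0, 0], "gripper": 0}, {"translation": [1, 0, 62], "rotation": [0, 0, 0], "gripper": 0}, {"translation": [1, 0, 86], "rotation": [0, 0, 0], "gripper": 0}, {"translation": [1, 0, 110], "rotation": [0, 0, 0], "gripper": 0}, {"translation": [1, 0, 134], "rotation": [0, 0, 0], "gripper": 0}, {"translation": [1, 0, 134], "rotation": [0, 0, 0], "gripper": 0}]'

```text
t: 19.48
ee_pos: [0.53, 0.0544, 0.1994]
eef_rot: [[0.997, 0.001, 0.078], [-0.078, 0.003, 0.997], [0.001, -1.0, 0.003]]
ft_force: [0.6, -0.1, -2.6]
finger_gap: 0.0203
```

>>> play_rows --series '[{"translation": [-3, 0, 20], "rotation": [0, 5, 0], "gripper": 0}, {"translation": [-7, 0, 50], "rotation": [0, 11, 0], "gripper": 0}, {"translation": [-11, 0, 82], "rotation": [0, 18, 0], "gripper": 0}, {"translation": [-16, 0, 114], "rotation": [0, 25, 0], "gripper": 0}, {"translation": [-20, 0, 146], "rotation": [0, 32, 0], "gripper": 0}, {"translation": [-24, 0, 176], "rotation": [0, 39, 0], "gripper": 0}, {"translation": [-27, 0, 198], "rotation": [0, 45, 0], "gripper": 0}, {"translation": [-27, 0, 198], "rotation": [0, 45, 0], "gripper": 0}]'

```text
t: 20.15
ee_pos: [0.5187, 0.2541, 0.1992]
eef_rot: [[0.648, 0.0, 0.762], [-0.762, 0.003, 0.648], [-0.002, -1.0, 0.002]]
ft_force: [0.4, -1.4, -2.4]
finger_gap: 0.0202
```

>>> play_rows --series '[{"translation": [-8, 0, 9], "rotation": [0, 5, 0], "gripper": 0}, {"translation": [-20, 0, 21], "rotation": [0, 12, 0], "gripper": 0}, {"translation": [-32, 0, 35], "rotation": [0, 19, 0], "gripper": 0}, {"translation": [-44, 0, 48], "rotation": [0, 26, 0], "gripper": 0}, {"translation": [-55, 0, 60], "rotation": [0, 33, 0], "gripper": 0}, {"translation": [-63, 0, 68], "rotation": [0, 38, 0], "gripper": 0}, {"translation": [-63, 0, 68], "rotation": [0, 38, 0], "gripper": 0}, {"translation": [-63, 0, 68], "rotation": [0, 38, 0], "gripper": 0}]'

```text
t: 20.82
ee_pos: [0.5304, 0.3414, 0.1994]
eef_rot: [[0.043, -0.0, 0.999], [-0.999, -0.001, 0.043], [0.001, -1.0, -0.0]]
ft_force: [-0.1, 0.1, -1.6]
finger_gap: 0.0203
```

```bash
python3 - <<'E'
from h import *
for i in range(3): w=snap("wrist")
show(); plan([(.532,.342,.085,2)])
g=snap("scene");s=snap("side")
A=np.zeros((600,800,3),np.uint8)
A[:300,:400]=cv2.resize(w["color"][:,:,::-1],(400,300),interpolation=cv2.INTER_AREA)
A[:300,400:]=cv2.resize(s["color"][85:205,130:290,::-1],(400,300),interpolation=cv2.INTER_CUBIC)
A[300:,:400]=cv2.resize(g["color"][185:305,340:500,::-1],(400,300),interpolation=cv2.INTER_CUBIC)
cv2.imwrite("pics/e7.png",A)
# colour check of tray rim consistency: project tray corners
print([proj(w,X).round() for X in [(.4815,.251,.022),(.4743,.4285,.022),(.5794,.4332,.022),(.592,.2543,.022)]])
E
```

```text
t20.97 p [0.5302 0.3405 0.2   ] yaw 2.28 down [-0. -0. -1.] F [-0.2  -0.73 -2.22] gap 0.0199 j [ 0.47  0.5   0.25  1.32 -0.    2.  ]
(0.532, 0.342, 0.085, 2) t [ -1.5 115.    1.8] rot [0.  0.3 0. ] rows 2.8 0.0
[array([241., 255.]), array([235., 102.]), array([333., 101.]), array([331., 256.])]
```

View pics/e7.png

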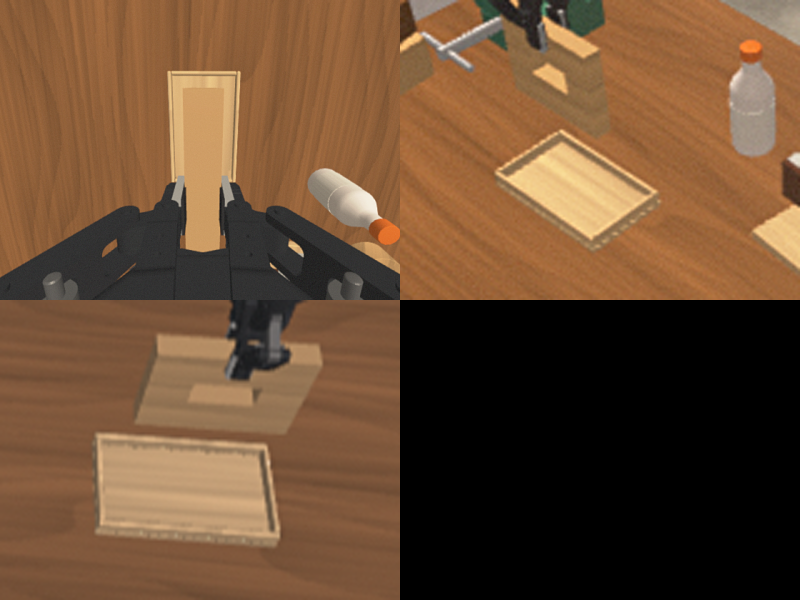

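The wrist view shows the tray (columns 235–336, top row 100 in full pixels) where I predicted it, with the board centred above. I'll lower it.

>>> play_rows --series '[{"translation": [-1.5, 25, 1.8], "rotation": [0, 0, 0], "gripper": 0}, {"translation": [-1.5, 55, 1.8], "rotation": [0, 0, 0], "gripper": 0}, {"translation": [-1.5, 85, 1.8], "rotation": [0, 0, 0], "gripper": 0}, {"translation": [-1.5, 105, 1.8], "rotation": [0, 0, 0], "gripper": 0}, {"translation": [-1.5, 118, 1.8], "rotation": [0, 0, 0], "gripper": 0}, {"translation": [-1.5, 122, 1.8], "rotation": [0, 0, 0], "gripper": 0}, {"translation": [-1.5, 122, 1.8], "rotation": [0, 0, 0], "gripper": 0}, {"translation": [-1.5, 122, 1.8], "rotation": [0, 0, 0], "gripper": 0}]'

```text
t: 21.73
ee_pos: [0.5325, 0.343, 0.0791]
eef_rot: [[0.039, 0.001, 0.999], [-0.999, 0.001, 0.039], [-0.001, -1.0, 0.001]]
ft_force: [0.4, 0.3, -2.1]
finger_gap: 0.0202
```

>>> play_rows --series '[{"translation": [0, 2, 0], "rotation": [0, 0, 0], "gripper": 0}, {"translation": [0, 4, 0], "rotation": [0, 0, 0], "gripper": 0}, {"translation": [0, 6, 0], "rotation": [0, 0, 0], "gripper": 0}, {"translation": [0, 6, 0], "rotation": [0, 0, 0], "gripper": 0}]'

```text
t: 22.07
ee_pos: [0.532, 0.3431, 0.0724]
eef_rot: [[0.039, 0.0, 0.999], [-0.999, 0.0, 0.039], [-0.0, -1.0, 0.0]]
ft_force: [0.0, 0.7, -2.6]
finger_gap: 0.0199
```

```bash
python3 - <<'E'
from h import *
F=[]
for i in range(5): snap("wrist"); F.append(telemetry.state()["ft_force"])
print(np.mean(F,0));show()
E
```

```text
[ 0.22106719 -0.32421897 -2.27942864]
t22.32 p [0.532  0.3431 0.0723] yaw 2.25 down [ 0.  0. -1.] F [-0.01 -0.63 -2.72] gap 0.0202 j [0.47 0.56 0.02 1.03 0.   2.  ]
```

Not touching yet (expected around 0.0685). I'll lower further in small steps.

>>> play_rows --series '[{"translation": [0, 1, 0], "rotation": [0, 0, 0], "gripper": 0}, {"translation": [0, 2, 0], "rotation": [0, 0, 0], "gripper": 0}, {"translation": [0, 3, 0], "rotation": [0, 0, 0], "gripper": 0}, {"translation": [0, 3.5, 0], "rotation": [0, 0, 0], "gripper": 0}, {"translation": [0, 3.5, 0], "rotation": [0, 0, 0], "gripper": 0}]'

```text
t: 22.73
ee_pos: [0.5319, 0.343, 0.0688]
eef_rot: [[0.039, -0.0, 0.999], [-0.999, 0.0, 0.039], [-0.0, -1.0, -0.0]]
ft_force: [-0.2, 0.4, -1.1]
finger_gap: 0.0201
```

```bash
python3 - <<'E'
from h import *
F=[]
for i in range(5): snap("wrist"); F.append(telemetry.state()["ft_force"])
print(np.mean(F,0));show()
E
```

```text
[-0.62518563  0.20278152 -1.80635577]
t22.98 p [0.5319 0.343  0.0687] yaw 2.25 down [-0.  0. -1.] F [-1.42  0.44 -2.05] gap 0.0203 j [0.47 0.56 0.01 1.02 0.   2.  ]
```

>>> play_rows --series '[{"translation": [0, 0.7, 0], "rotation": [0, 0, 0], "gripper": 0}, {"translation": [0, 1.4, 0], "rotation": [0, 0, 0], "gripper": 0}, {"translation": [0, 2, 0], "rotation": [0, 0, 0], "gripper": 0}, {"translation": [0, 2, 0], "rotation": [0, 0, 0], "gripper": 0}]'

```text
t: 23.32
ee_pos: [0.532, 0.3431, 0.0687]
eef_rot: [[0.039, 0.001, 0.999], [-0.999, 0.001, 0.039], [-0.001, -1.0, 0.001]]
ft_force: [-3.9, -2.4, 10.9]
finger_gap: 0.0201
```

```bash
python3 - <<'E'
from h import *
F=[]
for i in range(5): snap("wrist"); F.append(telemetry.state()["ft_force"])
print(np.mean(F,0));show()
E
```

```text
[-3.50950072 -2.03749054 10.15828223]
t23.57 p [0.5321 0.3431 0.0687] yaw 2.25 down [ 0.001  0.001 -1.   ] F [-3.83 -2.51 10.18] gap 0.0205 j [ 0.47  0.56  0.01  1.02 -0.    2.  ]
```

Board bottomed out on the tray floor (10 N). I'll relieve the load, release slowly and retreat upward.

>>> play_rows --grip_force 20 --series '[{"translation": [0, -1, 0], "rotation": [0, 0, 0], "gripper": 0}, {"translation": [0, -1.5, 0], "rotation": [0, 0, 0], "gripper": 0}, {"translation": [0, -1.5, 0], "rotation": [0, 0, 0], "gripper": 26}, {"translation": [0, -1.5, 0], "rotation": [0, 0, 0], "gripper": 30}, {"translation": [0, -1.5, 0], "rotation": [0, 0, 0], "gripper": 40}, {"translation": [0, -1.5, 0], "rotation": [0, 0, 0], "gripper": 60}, {"translation": [0, -1.5, 0], "rotation": [0, 0, 0], "gripper": 90}, {"translation": [0, -1.5, 0], "rotation": [0, 0, 0], "gripper": 90}]'

```text
t: 24.23
ee_pos: [0.532, 0.343, 0.0681]
eef_rot: [[0.039, 0.0, 0.999], [-0.999, 0.0, 0.039], [-0.0, -1.0, 0.0]]
ft_force: [-0.5, -0.3, 0.3]
finger_gap: 0.0689
```

```bash
python3 - <<'E'
from h import *
w=snap("wrist");im=w["color"].astype(int);show()
for r in (100,140,180,220,260): print(r,[c for c in range(200,370) if abs(int(im[r,c].sum())-int(im[r,c-2].sum()))>70])
E
```

```text
t24.28 p [0.532  0.343  0.0682] yaw 2.24 down [ 0.  0. -1.] F [0.03 0.69 0.53] gap 0.0758 j [0.47 0.56 0.01 1.02 0.   2.  ]
100 [201, 202, 209, 213, 214, 216, 217, 352, 353, 354, 358, 359, 360, 366, 367]
140 [203, 204, 205, 211, 212, 213, 216, 217, 351, 352, 355, 356, 357, 358, 363, 364]
180 [206, 207, 208, 213, 214, 218, 219, 348, 349, 350, 353, 354, 355, 356, 360, 361, 362]
220 [209, 210, 211, 216, 217, 220, 221, 346, 347, 351, 352, 353, 357, 358, 359]
260 [201, 202, 203, 204, 205, 212, 213, 214, 215, 216, 218, 219, 220, 222, 223, 344, 345, 348, 349, 350, 354, 355, 356, 357, 364, 365, 366, 367, 368]
```

Released. I'll lift clear and check with measurements.

>>> play_rows --series '[{"translation": [0, -10, 0], "rotation": [0, 0, 0], "gripper": 100}, {"translation": [0, -30, 0], "rotation": [0, 0, 0], "gripper": 100}, {"translation": [0, -65, 0], "rotation": [0, 0, 0], "gripper": 100}, {"translation": [0, -105, 0], "rotation": [0, 0, 0], "gripper": 100}, {"translation": [0, -140, 0], "rotation": [0, 0, 0], "gripper": 100}, {"translation": [0, -170, 0], "rotation": [0, 0, 0], "gripper": 100}, {"translation": [0, -170, 0], "rotation": [0, 0, 0], "gripper": 100}, {"translation": [0, -170, 0], "rotation": [0, 0, 0], "gripper": 100}]'

```text
t: 24.95
ee_pos: [0.5335, 0.3439, 0.2416]
eef_rot: [[0.039, 0.006, 0.999], [-0.999, 0.003, 0.039], [-0.003, -1.0, 0.006]]
ft_force: [0.6, -0.6, -0.4]
finger_gap: 0.0853
```

```bash
python3 - <<'E'
from h import *
import pickle
d=pickle.load(open("d0.pkl","rb"))
show();st=telemetry.state();R=np.array(st["eef_rot"]);p=np.array(st["ee_pos"])
w=snap("wrist");im=w["color"].astype(int)
for X in [(.521,.272),(.543,.272),(.521,.414),(.543,.414)]: print("expected top corner",proj(w,(*X,.116)).round(1))
# board top vs tray floor/face: brightest band edges
for r in (150,190,230): print(r,[c for c in range(225,345) if abs(int(im[r,c+1].sum())-int(im[r,c-1].sum()))>60])
# changes elsewhere: diff vs start
for n in("scene","side"):
    s=snap(n);df=(np.abs(s["color"].astype(int)-d[n]["color"]).sum(2)>90).astype(np.uint8)
    df=cv2.morphologyEx(df,cv2.MORPH_OPEN,np.ones((3,3)))
    k,_,stt,_=cv2.connectedComponentsWithStats(df); print(n,[tuple(map(int,q)) for q in stt[1:] if q[4]>25])
snap("side","fin.png")
cv2.imwrite("pics/fin2.png",cv2.resize(w["color"][:,:,::-1],(560,420)))
E
```

```text
t24.95 p [0.5335 0.3439 0.2416] yaw 2.25 down [ 0.006  0.003 -1.   ] F [ 0.64 -0.63 -0.41] gap 0.0853 j [0.47 0.5  0.36 1.43 0.   2.  ]
expected top corner [268.3 262.3]
expected top corner [289.3 263. ]
expected top corner [272.4 121.1]
expected top corner [296.3 122.1]
150 [236, 237, 238, 240, 241, 242, 243, 292, 318, 319, 320, 321, 322, 324, 325]
190 [238, 239, 240, 242, 244, 316, 317, 319, 320, 322, 323, 324]
230 [239, 240, 241, 243, 244, 245, 315, 316, 317, 318, 319, 321, 322]
scene [(306, 0, 21, 11, 94), (327, 0, 25, 10, 181), (457, 0, 103, 95, 5471), (358, 8, 8, 5, 31), (375, 10, 7, 6, 33), (340, 13, 9, 8, 53), (333, 25, 10, 16, 85), (326, 25, 58, 36, 908), (269, 31, 15, 23, 188), (283, 41, 20, 27, 320), (454, 75, 6, 10, 46), (435, 74, 84, 142, 3627), (476, 117, 22, 25, 173), (158, 165, 24, 17, 345), (122, 166, 26, 15, 316), (149, 173, 8, 4, 30), (157, 181, 29, 18, 329), (140, 182, 7, 8, 42), (131, 192, 16, 7, 89), (390, 233, 62, 13, 387), (385, 243, 59, 19, 649), (386, 260, 10, 3, 30), (398, 261, 43, 6, 137)]
side [(0, 0, 90, 29, 2169), (156, 0, 52, 83, 2598), (0, 28, 5, 42, 129), (0, 76, 10, 15, 82), (0, 100, 54, 260, 5117), (179, 123, 35, 22, 236), (183, 142, 36, 31, 536), (98, 246, 30, 25, 415), (341, 259, 65, 38, 743), (355, 287, 9, 8, 55), (373, 296, 8, 9, 58)]
```

The viewer limit is reached, so I'll verify numerically. No bystander region has changed. Next I'll check that the board is upright.

```bash
python3 - <<'E'
from h import *
import pickle
d=pickle.load(open("d0.pkl","rb"))
show()
w=snap("wrist");im=cv2.GaussianBlur(w["color"],(3,3),0).astype(int)
for r in (150,200,240): print(r,[int(im[r,c].sum()) for c in range(230,340,4)])
print("col282",[int(im[r,282].sum()) for r in range(90,300,6)])
for n in("scene","side"):
    s=snap(n);df=(np.abs(s["color"].astype(int)-d[n]["color"]).sum(2)>45).astype(np.uint8)
    df=cv2.morphologyEx(df,cv2.MORPH_OPEN,np.ones((2,2)))
    b=np.array([(x,y,z) for x in(.521,.543) for y in(.272,.414) for z in(.006,.116)])
    P=np.array([proj(s,X) for X in b]);h=cv2.convexHull(P.astype(np.float32)).astype(int)
    m=np.zeros(df.shape,np.uint8);cv2.fillConvexPoly(m,h,1)
    x,y,ww,hh=cv2.boundingRect(h); R0=(slice(y-12,y+hh+12),slice(x-12,x+ww+12))
    print(n,"hull",(x,y,ww,hh),"diff in hull %.2f"%df[m>0].mean(),"diff in ring outside",int(df[R0][m[R0]==0].sum()),"of",int((m[R0]==0).sum()))
    for r in range(y-12,y+hh+12,6): print("".join("#" if df[r,c] and m[r,c] else "x" if df[r,c] else "." if m[r,c] else " " for c in range(x-12,x+ww+12,2)))
E
```

```text
t25.15 p [0.531  0.3425 0.2365] yaw 2.24 down [-0.003 -0.001 -1.   ] F [-0.98  0.03  0.13] gap 0.0854 j [0.47 0.5  0.35 1.42 0.   2.  ]
150 [292, 285, 287, 530, 467, 518, 518, 526, 520, 514, 520, 462, 453, 454, 453, 455, 456, 521, 498, 491, 515, 509, 496, 445, 476, 334, 297, 296]
200 [292, 290, 295, 398, 451, 507, 510, 516, 506, 499, 515, 461, 449, 454, 451, 451, 450, 511, 479, 493, 502, 482, 464, 336, 505, 297, 295, 281]
240 [297, 288, 294, 288, 544, 502, 506, 501, 507, 507, 506, 465, 450, 450, 451, 453, 447, 500, 502, 504, 504, 506, 509, 423, 371, 304, 293, 302]
col282 [296, 295, 324, 370, 494, 491, 457, 460, 457, 456, 454, 451, 454, 453, 455, 455, 447, 453, 449, 450, 453, 455, 452, 454, 452, 450, 450, 453, 452, 346, 315, 313, 301, 301, 302]
scene hull (384, 231, 70, 37) diff in hull 0.79 diff in ring outside 69 of 3727
                                               
                                               
          ....                                 
         ..#############################.      
        .##.......######..######......###      
       .############################.###       
      .###########......###..#########         
      .#############################x          
                             xxx###            
                                               
                                               
side hull (177, 120, 42, 54) diff in hull 0.70 diff in ring outside 47 of 3928
                                 
                                 
         .                       
      .######.                   
       .....######               
        .......########          
        ..#...###..######        
         .####....####..##       
           x##############x      
                ###########      
                    #######x     
                         x
```

```bash
python3 - <<'E'
from h import *
show(); print(ticket.job_done())
E
```

```text
t25.30 p [0.5311 0.3426 0.2367] yaw 2.24 down [-0.003 -0.001 -1.   ] F [-0.63 -0.89 -0.94] gap 0.0851 j [0.47 0.5  0.35 1.42 0.   2.  ]
the job is handed in; nothing more can be done
None
```

I lifted the drawer front off the hook and gave its +x face a left-to-right stroke on the sanding bar. I then turned it a quarter, gave its -y short end the same stroke, stood it in the tray and released it. The job was handed in at 25 s of robot time; no verdict is reported.

- **First grasp failed:** the fingers shut on the board's top edge, because the real fingertips sit about 23 mm behind the stated TCP. I went in lower and the second grasp held. The failed try pushed on the hanging board, which slid about 5 mm along the hook.
- **Broad-face stroke:** I read the bar's press from the force, at about 6, 7 and 8 mm at left, middle and right. The measured board positions ran from about +80 to -80 mm along the bar.
- **Short-end stroke:** the press read about 5.5 mm at first contact, then I pushed 2 mm deeper for the stroke and read about 8 mm at middle and right. It covered the same range along the bar.
- **Limits:** the bar position was never read directly. By force it stayed well under the 14.5 mm limit, and no move went past about 9 mm.
- **Final checks:**
  - The board's outline matches an upright board inside the tray in both the scene and side views.
  - Its top edge shows the right thickness in the wrist view.
  - The gripper is open and clear above the board, with about zero force.
  - The image comparison showed no change at the bystanders.
- **Not checked by eye:** I had used up the 12 viewable pictures, so the end state was confirmed by numbers only.

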